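# Gauge the edge bander's roller sleeves and sort them

## Robot

A 6-joint arm with a two-finger parallel gripper is mounted at the origin on the work surface. World frame = base frame: x ahead of the robot, y to its left, z up, the work surface at z = 0. Lengths are in m, angles in rad, forces in N, time in s.
With the tool pointing down it reaches from about 0.3 to 0.775 m from the base axis. Payload 14.6 kg.
Tool frame: the origin (TCP) lies on the centre line of the jaws, within the pads' length; the fingertips stand 17 mm ahead of it and the grasp point (between the pads) lies 2 mm behind it; z points along the fingers, x is the direction in which the jaws open and shut, and the axes are right-handed (so a half turn about z gives the same grasp; the last joint's range is limited). The gripper opens to 94 mm and grips with 3 to 60 N. Pads are 16 mm wide; open, the fingers measure 119 mm over their backs; the gripper's body (75 mm by 177 mm) begins 78 mm behind the grasp point.
Start: joints at [1.232, 0.3, 1.521, -0, 1.321, -0.067], TCP at [0.148, 0.53, 0.222] pointing down, gripper open.
Joint ranges: [-3.03, 3.03], [-0.79, 2.21], [0.23, 2.52], [-1.04, 4.18], [0, 3.07], [-2.55, 2.55]. Speed limits (rad/s): [2.22, 2.22, 2.57, 3.14, 3.14, 3.14].

## Interface

Orientations are given as [roll, pitch, yaw] about the fixed x, y, z axes, in that order (R = Rz(yaw) Ry(pitch) Rx(roll)).
In Python, from station import ctrl gives the robot as it stands. The module is installed in compiled form; this text tells all that it offers.
- The arm moves only by the tool drive_tool, never from a script. Its argument "increments" is a list of rows, each a list of 3 entries, a list of its own where there are three numbers: the turn, a rotation vector about the tool's x, y, z in degrees, then the shift along the tool's x, y, z in mm, then the opening, from 0 (shut) to 1 (fully open). In form: [[[ax, ay, az], [dx, dy, dz], hand], ...]. A call has 1 to 20 rows; each row shifts and turns the commanded pose from where the row before left it, along the tool's axes as they then stand; what a row does not reach is not made up. A row lasts 1/8 s, in which the tool goes at most 62.5 mm and 10.7 degrees, less where a joint would pass 70% of its speed; a pose out of reach is approached as far as the arm can. A call with a gripper value outside its range is refused whole. The fingers move at their own pace and stop on an object; "squeeze" is the grip in N (left out, the last holds). Time passes only in rows, so rows that do not move let the fingers close. It gives the time, the measured TCP pose, the force and the opening at its end, in the units of the state.
- ctrl.get_obs(): the state, without advancing time (a new reading comes with each control period).
- ctrl.camera(name): name is "scene" or "side" or "wrist"; returns the picture (480x640x3 uint8, red, green, blue); there is no depth.
- ctrl.calibration(name): a dict with "fx", "fy", "cx", "cy" (pixels), "rvec" (rotation vector, rad) and "tvec" (3), from world to camera coordinates, as OpenCV has them. Camera axes: x right, y down, z forward; pixel columns grow to the right and rows downward; lengths in m; the calibration is good to about 2 mm. The wrist camera is an equidistant fisheye: a pixel r from the principal point sees the ray r / f radians off the axis. A picture is of the moment at which its call begins: read the wrist's pose just before it. calibration takes no time and is no camera call; for the wrist camera it gives the pose at the moment of the call.
- ctrl.hand_in(): hands the job in, once; it reports no verdict.
The state is a dict: "time_s": time; "qpos": joint angles; "joint_vel": joint speeds; "tau": joint torques, N m; "ee_pos": TCP position; "eef_rot": TCP orientation; "force": force on the tool from outside, world axes, zero at the start; "moment": the same for the moment, N m; "grip_width": finger opening in m.
Only numpy, scipy, OpenCV 4.12 (cv2) and the standard library are available. Lean on these libraries where they do the work, as an engineer would, in place of code of your own. Each camera call takes 0.05 s, during which the arm holds its last target.

## Task

Try the red roller sleeves on the steel gauge pin one at a time, in the order of their bands: white, yellow, green, blue (green or blue may be missing); slide each down the pin as far as it will go. Stand every sleeve that goes fully home on the foot upright in a bay of its own on the stage plate, flat between the stops, and put every sleeve that sticks half-way into the orange reject bin; right the toppled ones as you need to. Leave the other things on the bench where they are.

Things in the scene. Friction and masses are not known exactly. Their poses are not given: they have to be found in the camera images.
- gauge: Gauge: upright polished steel pin, 30 mm diameter with a bevelled tip (22 mm at the very top), standing 80 mm out of a dark square steel foot 56 x 56 x 15 mm fixed to the table. A sleeve with a clear bore slides down onto the foot; one with a hidden narrow throat sticks with its lower end about 40 mm above it. Origin: under the foot's centre; z up.
- pin_foot (a point): Centre of the top of the gauge's foot, where the pin rises (15 mm above the table).
- pin_top (a point): Centre of the pin's tip, 95 mm above the table.
- stage: Stage plate: fixed aluminium plate 78 x 264 mm, 8 mm thick, long along its y, with low black stops (10 mm high above the plate) that divide it into a row of four square bays, each 56 x 56 mm, 62 mm apart. Origin: under its centre; z up.
- bay1 (a point): Centre of the floor of bay 1 of the stage plate (bay1 at the plate's -y end, bay4 at its +y end), 8 mm above the table; x and y run along the bay's sides.
- bay2 (a point): Centre of the floor of bay 2 of the stage plate (bay1 at the plate's -y end, bay4 at its +y end), 8 mm above the table; x and y run along the bay's sides.
- bay3 (a point): Centre of the floor of bay 3 of the stage plate (bay1 at the plate's -y end, bay4 at its +y end), 8 mm above the table; x and y run along the bay's sides.
- bay4 (a point): Centre of the floor of bay 4 of the stage plate (bay1 at the plate's -y end, bay4 at its +y end), 8 mm above the table; x and y run along the bay's sides.
- bin: Reject bin: fixed low open orange box, 130 (x) x 250 (y) x 45 mm high outside, walls and floor 4 mm thick. Origin: under its centre; z up.
- sleeve_w1: Red square-bodied roller sleeve with a white band 16 mm wide at each end: 46 x 46 mm outside, 90 mm long, round bore 34 mm along its z through both ends (both ends alike). Origin: centre of the sleeve, 45 mm from either end; z along the bore. Starts standing upright on a thin grey sheet. Only one of sleeve_w1 and sleeve_w2 is present.
- sleeve_w2: Red square-bodied roller sleeve with a white band 16 mm wide at each end: 46 x 46 mm outside, 90 mm long, round bore 34 mm along its z through both ends (both ends alike). Origin: centre of the sleeve, 45 mm from either end; z along the bore. Starts lying toppled on its side on a thin grey sheet. Only one of sleeve_w2 and sleeve_w1 is present.
- sleeve_y1: Red square-bodied roller sleeve with a yellow band 16 mm wide at each end: 46 x 46 mm outside, 90 mm long, round bore 34 mm along its z through both ends (both ends alike). Origin: centre of the sleeve, 45 mm from either end; z along the bore. Starts standing upright on a thin grey sheet. Only one of sleeve_y1 and sleeve_y2 is present.
- sleeve_y2: Red square-bodied roller sleeve with a yellow band 16 mm wide at each end: 46 x 46 mm outside, 90 mm long, round bore 34 mm along its z through both ends (both ends alike). Origin: centre of the sleeve, 45 mm from either end; z along the bore. Starts lying toppled on its side on a thin grey sheet. Only one of sleeve_y2 and sleeve_y1 is present.
- sleeve_g1: Red square-bodied roller sleeve with a green band 16 mm wide at each end: 46 x 46 mm outside, 90 mm long, round bore 34 mm along its z through both ends (both ends alike). Origin: centre of the sleeve, 45 mm from either end; z along the bore. Starts lying toppled on its side on a thin grey sheet. Not always present.
- sleeve_b1: Red square-bodied roller sleeve with a blue band 16 mm wide at each end: 46 x 46 mm outside, 90 mm long, round bore 34 mm along its z through both ends (both ends alike). Origin: centre of the sleeve, 45 mm from either end; z along the bore. Starts lying toppled on its side on a thin grey sheet. Not always present.
- screwdriver: Bystander: a screwdriver; not part of the job, leave it where it is.
- wrench: Bystander: a steel wrench; not part of the job, leave it where it is.
- knob_spare: Bystander: a black control knob, 40 mm across, 26 mm high; not part of the job, leave it where it is.
- cleaner: Bystander: a bottle, 60 x 160 mm; not part of the job, leave it where it is.
- grease: Bystander: a can, 72 x 70 mm; not part of the job, leave it where it is.
- roller_spare: Bystander: an orange roller, 64 x 80 mm; not part of the job, leave it where it is.
- cup: Bystander: a grey plastic cup, 76 x 80 mm; not part of the job, leave it where it is.

How it is judged:
By the outcome, as a careful person would: the job done as asked, in the order asked, and still so for the second after the job is handed in, with the robot touching nothing.
Of sleeve_w1, sleeve_w2 only 1 to 1 are there at a start; the rules pass over those that are not, and their reading is None.
Of sleeve_y1, sleeve_y2 only 1 to 1 are there at a start; the rules pass over those that are not, and their reading is None.
Of sleeve_g1, sleeve_b1 only 1 to 2 are there at a start; the rules pass over those that are not, and their reading is None.
At some moment in a run one of sleeve_w1, sleeve_w2, sleeve_y1, sleeve_y2, sleeve_g1, sleeve_b1 may be knocked a few centimetres aside while the robot is not near it.
Once in a run the grip may slacken for a moment while it holds something.
It also fails if it takes over 210 s, if anything falls off the work surface, if the arm or the gripper's body presses on something with over 40 N, if the wrist force passes 120 N, or if a joint passes its speed limit or range.

## Working session

There is one attempt and no reset: what is moved stays moved. The work goes in short steps, Python scripts to look and compute and a tool call to move; the robot and the scene stay as the last step left them, time stands still between calls to the robot, and variables do not carry over. Pictures are saved under pics/ and viewed, and the job is handed in when it is done.

Besides the shell and the picture viewer there is one more tool, called after ">>>" as name([rows], argument=value, ...), one row to a line, values as JSON. drive_tool: Moves the arm, as the interface text tells. Its arguments: {"type":"object","properties":{"increments":{"type":"array"},"squeeze":{"type":"number"}},"required":["increments"]}

```bash
mkdir -p pics; ls; cat > h.py <<'E'
import numpy as np, cv2
from station import ctrl
from scipy.spatial.transform import Rotation as R
def save(name,fn):
    im=ctrl.camera(name); cv2.imwrite('pics/'+fn,im[:,:,::-1]); return im
def ray(name,u,v,c=None):
    c=c or ctrl.calibration(name)
    Rm=R.from_rotvec(c['rvec']).as_matrix(); t=np.array(c['tvec'])
    x=(u-c['cx'])/c['fx']; y=(v-c['cy'])/c['fy']
    if name=='wrist':
        r=np.hypot(x,y); s=np.sin(r)/r if r>1e-9 else 1
        d=np.array([x*s,y*s,np.cos(r)])
    else: d=np.array([x,y,1.])
    return -Rm.T@t, Rm.T@d
def atz(name,u,v,z,c=None):
    o,d=ray(name,u,v,c); return (o+d*(z-o[2])/d[2]).round(4)
def proj(name,P,c=None):
    c=c or ctrl.calibration(name)
    Pc=R.from_rotvec(c['rvec']).apply(np.atleast_2d(P))+np.array(c['tvec'])
    if name=='wrist':
        th=np.arctan2(np.hypot(Pc[:,0],Pc[:,1]),Pc[:,2]); ph=np.arctan2(Pc[:,1],Pc[:,0])
        return np.c_[c['cx']+c['fx']*th*np.cos(ph),c['cy']+c['fy']*th*np.sin(ph)].round(1)
    return np.c_[c['cx']+c['fx']*Pc[:,0]/Pc[:,2],c['cy']+c['fy']*Pc[:,1]/Pc[:,2]].round(1)
E
python3 - <<'E'
from h import *
print(ctrl.get_obs())
for n in ('scene','side','wrist'):
    c=ctrl.calibration(n); print(n,c, ray(n,320,240))
    save(n,n+'0.png')
E
```

```text
pics
{'time_s': 0.0, 'qpos': array([ 1.23240204e+00,  3.00463304e-01,  1.52157952e+00, -3.42565049e-06,
        1.32069603e+00, -6.66129874e-02]), 'joint_vel': array([-0.0011017 ,  0.00044827,  0.00142884,  0.0005513 , -0.00163238,
        0.00185134]), 'tau': array([ 6.50967522e-04, -5.31794250e+01, -3.52739525e+01,  7.08467234e-02,
        2.42924545e-02, -8.16665647e-05]), 'ee_pos': array([0.1475763 , 0.52958018, 0.22189125]), 'eef_rot': array([-3.14151967e+00,  1.14387836e-03,  1.29901592e+00]), 'force': array([-0.78660254, -0.08345109,  0.59120642]), 'moment': array([0.08640844, 0.00909353, 0.02513011]), 'grip_width': 0.094021870889626}
scene {'fx': 484.9219523190361, 'fy': 484.9219523190361, 'cx': 316.3708052823097, 'cy': 233.00641083244116, 'rvec': array([ 1.64948421,  1.56865964, -0.8900676 ]), 'tvec': array([-0.03786865, -0.22552825,  1.57300663])} (array([ 1.4525923 , -0.00331935,  0.64545446]), array([-0.8384205 ,  0.02751172, -0.54457155]))
side {'fx': 615.5445809353105, 'fy': 615.5445809353105, 'cx': 312.00134325381646, 'cy': 243.231153308307, 'rvec': array([ 2.03786319, -0.41777879,  0.21678362]), 'tvec': array([-0.55445664,  0.20438892,  1.53958129])} (array([ 0.05399228, -1.37551901,  0.90804177]), array([ 0.33757598,  0.8115508 , -0.47709974]))
wrist {'fx': 371.64829954431775, 'fy': 371.64829954431775, 'cx': 320.65607428931173, 'cy': 235.32123705094386, 'rvec': array([-2.30870798, -1.75497318, -0.25502959]), 'tvec': array([-0.54870126, -0.03043811,  0.39142811])} (array([0.06741002, 0.55097104, 0.3835392 ]), array([ 0.2859025 , -0.08179402, -0.95476149]))
```

View pics/scene0.png

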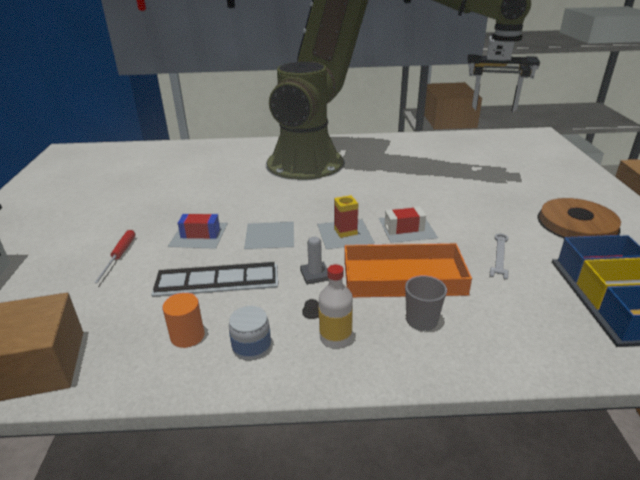

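View pics/side0.png

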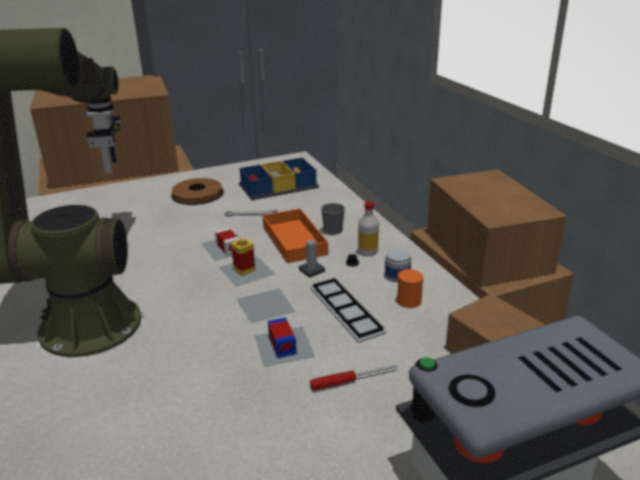

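View pics/wrist0.png

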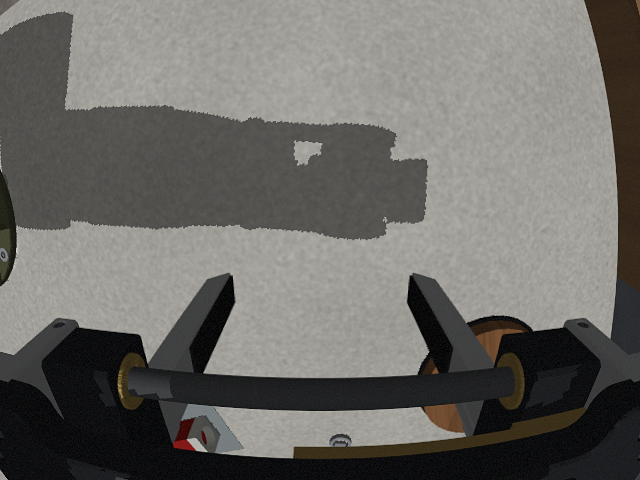

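The scene shows the white sleeve toppled at about (405,221), yellow standing at (346,216) and blue toppled at (199,226). The third grey sheet at (270,235) is empty, so green is missing. I'll enlarge the picture.

```bash
python3 - <<'E'
import cv2
s=cv2.imread('pics/scene0.png'); 
cv2.imwrite('pics/c1.png',cv2.resize(s[190:310,290:480],None,fx=4,fy=4,interpolation=cv2.INTER_CUBIC))
cv2.imwrite('pics/c2.png',cv2.resize(s[195:305,145:295],None,fx=5,fy=5,interpolation=cv2.INTER_CUBIC))
s=cv2.imread('pics/side0.png'); 
cv2.imwrite('pics/c3.png',cv2.resize(s[200:370,200:400],None,fx=3.5,fy=3.5,interpolation=cv2.INTER_CUBIC))
E
```

```text
(no output)
```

View pics/c1.png

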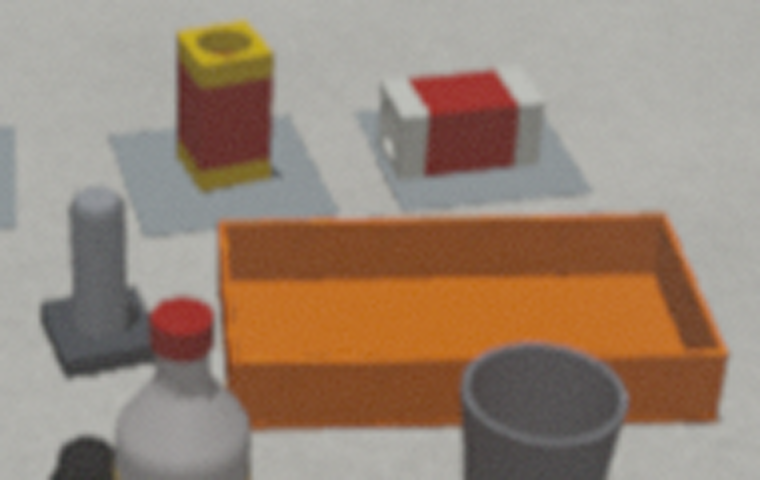

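View pics/c2.png

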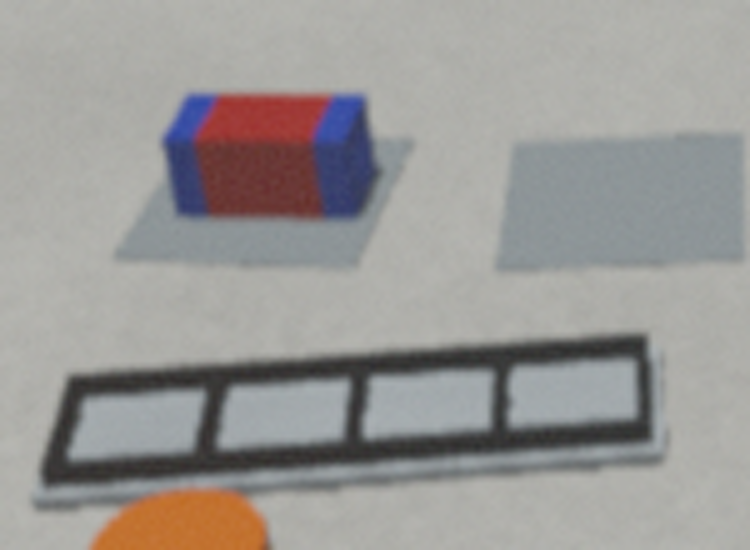

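View pics/c3.png

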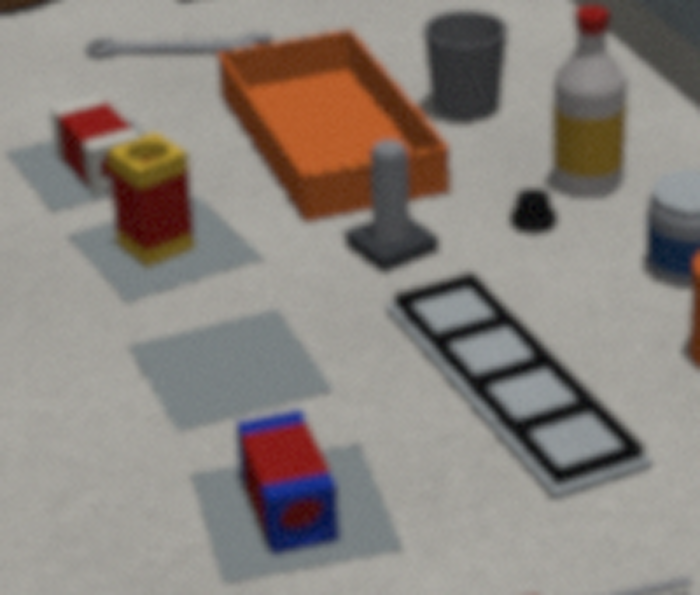

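```bash
python3 - <<'E'
from h import *
def c1(x,y):return 290+x/4,190+y/4
def c2(x,y):return 145+x/5,195+y/5
def c3(x,y):return 200+x/3.5,200+y/3.5
def show(t,cam,f,pts,z):
    P=np.array([atz(cam,*f(*p),z) for p in pts])[:,:2]
    print(t,P.round(3).tolist(),'mean',P.mean(0).round(4),'edges',np.linalg.norm(P-np.roll(P,-1,0),axis=1).round(3), 'ang',np.degrees(np.arctan2(*(np.roll(P,-1,0)-P).T[::-1])).round(1))
show('white',  'scene',c1,[(383,80),(520,68),(543,103),(398,120)],.047)
show('yellow', 'scene',c1,[(178,38),(248,22),(272,50),(200,62)],.091)
show('yellow side', 'side',c3,[(110,150),(150,133),(187,155),(145,178)],.091)
show('pin scene','scene',c1,[(98,196)],.095)
show('pin side','side',c3,[(389,148)],.095)
show('stage stops','scene',c2,[(70,377),(648,337),(655,440),(42,483)],.018)
show('stage stops side','side',c3,[(397,297),(473,276),(642,452),(560,480)],.018)
show('bin','scene',c1,[(218,220),(665,214),(725,352),(228,365)],.045)
show('blue','scene',c2,[(185,95),(365,95),(352,142),(165,140)],.047)
show('blue side','side',c3,[(238,424),(302,413),(334,479),(265,493)],.047)
show('sheet blue','scene',c2,[(165,175),(412,140),(358,265),(115,260)],.001)
show('bays floor scene','scene',c2,[(138,425),(285,415),(430,403),(573,392)],.008)
show('bays floor side','side',c3,[(452,310),(490,351),(533,394),(577,441)],.008)
E
```

```text
white [[0.406, 0.196], [0.397, 0.284], [0.441, 0.289], [0.455, 0.198]] mean [0.4248 0.2418] edges [0.088 0.044 0.092 0.049] ang [  95.5    5.7  -81.5 -178.5]
yellow [[0.422, 0.068], [0.405, 0.112], [0.442, 0.122], [0.453, 0.078]] mean [0.4307 0.0949] edges [0.047 0.038 0.045 0.033] ang [ 111.4   16.2  -75.5 -160.5]
yellow side [[0.402, 0.102], [0.439, 0.116], [0.455, 0.068], [0.414, 0.047]] mean [0.4278 0.0833] edges [0.04  0.05  0.046 0.057] ang [  20.7  -71.5 -152.1  102.5]
pin scene [[0.6, 0.013]] mean [0.6005 0.0132] edges [0.] ang [0.]
pin side [[0.602, 0.006]] mean [0.602  0.0056] edges [0.] ang [0.]
stage stops [[0.583, -0.329], [0.571, -0.076], [0.645, -0.071], [0.657, -0.323]] mean [ 0.6141 -0.2   ] edges [0.253 0.075 0.253 0.074] ang [  92.9    4.2  -87.3 -175.4]
stage stops side [[0.569, -0.086], [0.634, -0.082], [0.646, -0.335], [0.582, -0.34]] mean [ 0.608  -0.2106] edges [0.065 0.253 0.065 0.255] ang [   3.1  -87.3 -175.6   92.9]
bin [[0.552, 0.081], [0.564, 0.329], [0.69, 0.323], [0.684, 0.074]] mean [0.6225 0.2018] edges [0.248 0.126 0.249 0.131] ang [ 87.3  -2.4 -91.4 177.2]
blue [[0.387, -0.312], [0.394, -0.222], [0.44, -0.222], [0.431, -0.314]] mean [ 0.4128 -0.2675] edges [0.091 0.046 0.092 0.044] ang [ 85.6  -0.3 -95.4 178.6]
blue side [[0.394, -0.23], [0.438, -0.236], [0.431, -0.313], [0.385, -0.308]] mean [ 0.4118 -0.2717] edges [0.044 0.077 0.046 0.079] ang [ -7.6 -94.7 174.4  83.9]
sheet blue [[0.388, -0.33], [0.362, -0.208], [0.478, -0.22], [0.465, -0.339]] mean [ 0.423  -0.2742] edges [0.125 0.117 0.119 0.078] ang [101.8  -6.1 -96.1 173.9]
bays floor scene [[0.607, -0.296], [0.604, -0.234], [0.6, -0.171], [0.596, -0.109]] mean [ 0.6017 -0.2026] edges [0.063 0.062 0.062 0.188] ang [ 92.6  94.   93.5 -86.6]
bays floor side [[0.606, -0.105], [0.61, -0.168], [0.615, -0.23], [0.618, -0.294]] mean [ 0.6122 -0.1993] edges [0.063 0.063 0.063 0.189] ang [-87.1 -85.3 -86.9  93.6]
```

>>> drive_tool([
  [[0,0,9.7],[0,0,0],1],
  [[0,0,9.7],[0,0,0],1],
  [[0,0,9.7],[0,0,0],1],
  [[0,0,9.7],[0,0,0],1],
  [[0,0,9.7],[0,0,0],1],
  [[0,0,9.7],[0,0,0],1],
  [[0,0,9.7],[0,0,0],1],
  [[0,0,0],[35,35,0],1],
  [[0,0,0],[35,35,0],1],
  [[0,0,0],[35,35,0],1],
  [[0,0,0],[35,35,0],1],
  [[0,0,0],[35,35,0],1],
  [[0,0,0],[35,35,0],1],
  [[0,0,0],[35,35,0],1],
  [[0,0,0],[0,0,0],1],
  [[0,0,0],[0,0,0],1],
], squeeze=20)

```text
time_s: 2.15
ee_pos: [0.4185, 0.3144, 0.2222]
eef_rot: [3.142, 0.001, 0.114]
force: [0.4, 1.0, 0.5]
grip_width: 0.0939
```

```bash
python3 - <<'E'
from h import *
o=ctrl.get_obs();print(o['time_s'],o['ee_pos'],np.degrees(o['eef_rot']),o['qpos'].round(2))
c=ctrl.calibration('wrist');save('wrist','w1.png');print(c)
E
```

```text
2.15 [0.41853259 0.3144213  0.22223642] [1.79997225e+02 3.07710990e-02 6.51542916e+00] [0.57 0.24 1.6  0.   1.3  0.46]
{'fx': 371.64829954431775, 'fy': 371.64829954431775, 'cx': 320.65607428931173, 'cy': 235.32123705094386, 'rvec': array([-2.84827996, -0.16334689, -0.02333432]), 'tvec': array([-0.45181917,  0.22300239,  0.46686386])}
```

View pics/w1.png

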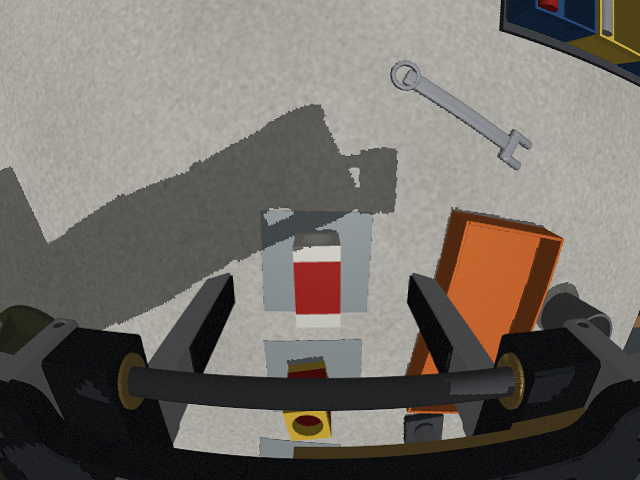

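The wrist view shows the white sleeve at about (318,285), nearly aligned with the jaws. Part of the bin and the top of the yellow sleeve are also visible.

```bash
python3 - <<'E'
from h import *
im=cv2.imread('pics/w1.png')
cv2.imwrite('pics/w1c.png',cv2.resize(im[200:345,240:440],None,fx=4,fy=4,interpolation=cv2.INTER_CUBIC))
for p in [(294,247),(340,247),(340,327),(297,327)]:
    print(p, atz('wrist',*p,.047))
print(atz('scene',290+182/4,190+312/4,.16))
E
```

```text
(294, 247) [0.3965 0.2825 0.047 ]
(340, 247) [0.4402 0.2876 0.047 ]
(340, 327) [0.452  0.2001 0.047 ]
(297, 327) [0.4074 0.1949 0.047 ]
[0.7936 0.0434 0.16  ]
```

View pics/w1c.png

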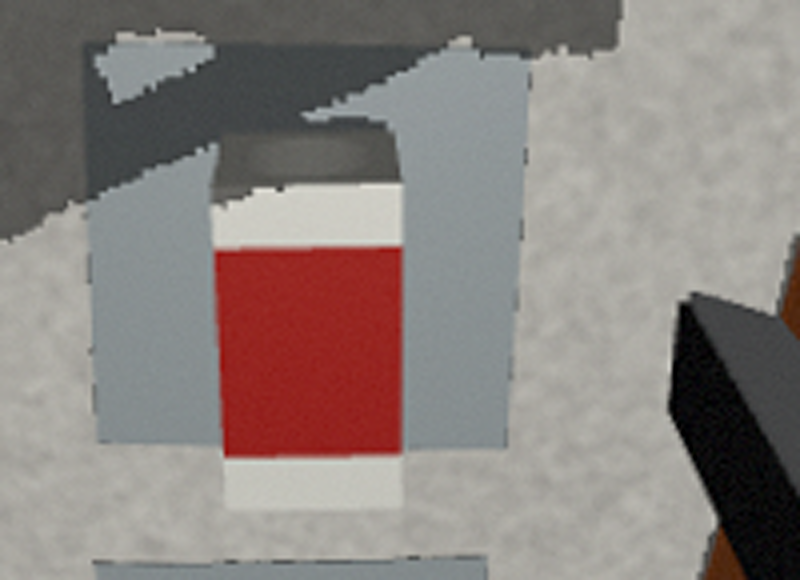

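>>> drive_tool([
  [[0,0,-0.9],[0,0,0],1],
  [[-9,0,0],[0,0,0],1],
  [[-9,0,0],[0,0,0],1],
  [[-9,0,0],[0,0,0],1],
  [[-9,0,0],[0,0,0],1],
  [[-9,0,0],[0,0,0],1],
  [[0,0,0],[0,0,0],1],
  [[0,0,0],[0,0,0],1],
])

```text
time_s: 3.2
ee_pos: [0.4189, 0.3145, 0.2227]
eef_rot: [2.36, -0.0, 0.13]
force: [0.1, -0.8, 0.8]
grip_width: 0.0939
```

```bash
cat >> h.py <<'E'
def st():
    o=ctrl.get_obs(); Rm=R.from_euler('xyz',o['eef_rot']).as_matrix()
    return o,Rm
def to(target):
    """tool-frame shift (mm) from the measured TCP to a world target"""
    o,Rm=st(); return (Rm.T@(np.array(target)-o['ee_pos'])*1000).round(1)
def rep():
    o,Rm=st(); print('t',round(o['time_s'],2),'p',o['ee_pos'].round(4),'rpy',np.degrees(o['eef_rot']).round(1),'q',o['qpos'].round(2),'F',o['force'].round(1),'w',round(o['grip_width'],4)); print('x',Rm[:,0].round(3),'y',Rm[:,1].round(3),'z',Rm[:,2].round(3))
E
python3 - <<'E'
from h import *
rep()
g=np.array([.4212,.2631,.028])
o,Rm=st()
T=g+.002*Rm[:,2]
print(T,to(T), to(T-.08*Rm[:,2]))
E
```

```text
t 3.2 p [0.4189 0.3145 0.2227] rpy [135.2  -0.    7.5] q [ 0.84  0.54  1.35 -0.58  1.78  0.74] F [ 0.1 -0.8  0.8] w 0.0939
x [0.992 0.13  0.   ] y [ 0.092 -0.704  0.704] z [ 0.092 -0.698 -0.71 ]
[0.42138333 0.26170318 0.0265804 ] [  -4.4 -100.8  176.3] [  -4.4 -100.8   96.3]
```

>>> drive_tool([
  [[0,0,0],[-1.1,-25.2,0],1],
  [[0,0,0],[-1.1,-25.2,0],1],
  [[0,0,0],[-1.1,-25.2,0],1],
  [[0,0,0],[-1.1,-25.2,0],1],
  [[0,0,0],[0,0,40],1],
  [[0,0,0],[0,0,40],1],
  [[0,0,0],[0,0,25],1],
  [[0,0,0],[0,0,25],1],
  [[0,0,0],[0,0,25],1],
  [[0,0,0],[0,0,21.3],1],
  [[0,0,0],[0,0,0],1],
])

```text
time_s: 4.58
ee_pos: [0.4216, 0.2599, 0.0268]
eef_rot: [2.358, 0.0, 0.127]
force: [-1.5, -0.2, 0.7]
grip_width: 0.0942
```

```bash
python3 - <<'E'
from h import *
rep()
g=np.array([.4212,.2631,.028])
o,Rm=st()
print(to(g+.002*Rm[:,2]))
save('wrist','w2.png')
E
```

```text
t 4.58 p [0.4216 0.2599 0.0268] rpy [135.1   0.    7.3] q [ 0.77  0.74  1.57 -0.61  1.41  0.92] F [-1.5 -0.2  0.7] w 0.0942
x [ 0.992  0.127 -0.   ] y [ 0.09  -0.703  0.706] z [ 0.09  -0.7   -0.708]
[-0.  -1.5 -1.1]
```

View pics/w2.png

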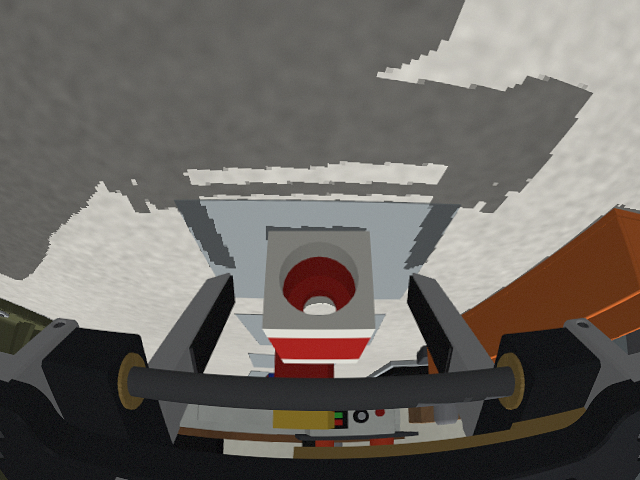

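The end face of the white sleeve is centred between the fingers, at about (320,290). Closing on it now.

>>> drive_tool([
  [[0,0,0],[0,0,0],0.3],
  [[0,0,0],[0,0,0],0.3],
  [[0,0,0],[0,0,0],0.3],
  [[0,0,0],[0,0,0],0.3],
  [[0,0,0],[0,0,0],0.3],
  [[0,0,0],[0,0,0],0.3],
  [[0,0,0],[0,0,0],0.3],
  [[0,0,0],[0,0,0],0.3],
], squeeze=45)

```text
time_s: 5.62
ee_pos: [0.4214, 0.2608, 0.0265]
eef_rot: [2.356, 0.0, 0.13]
force: [-1.0, 1.0, -0.4]
grip_width: 0.0459
```

>>> drive_tool([
  [[0,0,0],[0,10,-10],0.3],
  [[0,0,0],[0,20,-20],0.3],
  [[0,0,0],[0,20,-20],0.3],
  [[0,0,0],[0,20,-20],0.3],
  [[0,0,0],[0,15,-15],0.3],
  [[9,0,0],[0,0,0],0.3],
  [[9,0,0],[0,0,0],0.3],
  [[9,0,0],[0,0,0],0.3],
  [[9,0,0],[0,0,0],0.3],
  [[9,0,0],[0,0,0],0.3],
  [[9,0,0],[0,0,0],0.3],
  [[9,0,0],[0,0,0],0.3],
  [[9,0,0],[0,0,0],0.3],
  [[9,0,0],[0,0,0],0.3],
  [[9,0,0],[0,0,0],0.3],
  [[0,0,0],[0,0,0],0.3],
  [[0,0,0],[0,0,0],0.3],
])

```text
time_s: 7.75
ee_pos: [0.4216, 0.2608, 0.1471]
eef_rot: [-2.359, -0.0, 0.13]
force: [0.2, 0.7, -1.4]
grip_width: 0.0459
```

```bash
python3 - <<'E'
from h import *
rep()
save('wrist','w3.png');save('scene','s3.png');im=save('side','d3.png')
E
```

```text
t 7.75 p [0.4216 0.2608 0.1471] rpy [-135.2   -0.     7.5] q [ 0.1   0.28  1.93  0.88  1.15 -0.5 ] F [ 0.2  0.7 -1.4] w 0.0459
x [0.992 0.13  0.   ] y [ 0.092 -0.703 -0.705] z [-0.091  0.699 -0.709]
```

View pics/w3.png

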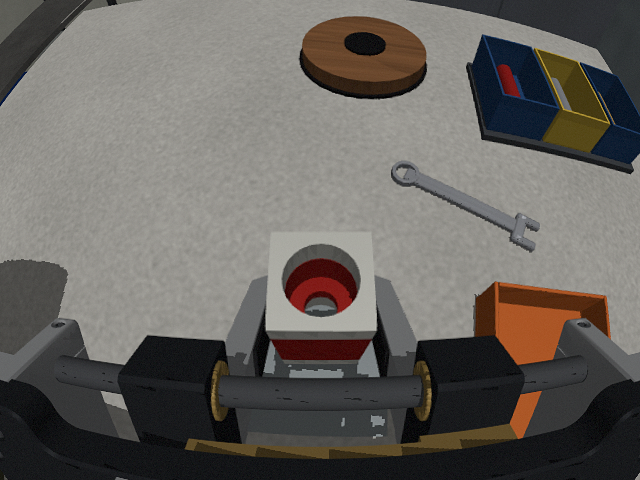

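View pics/s3.png

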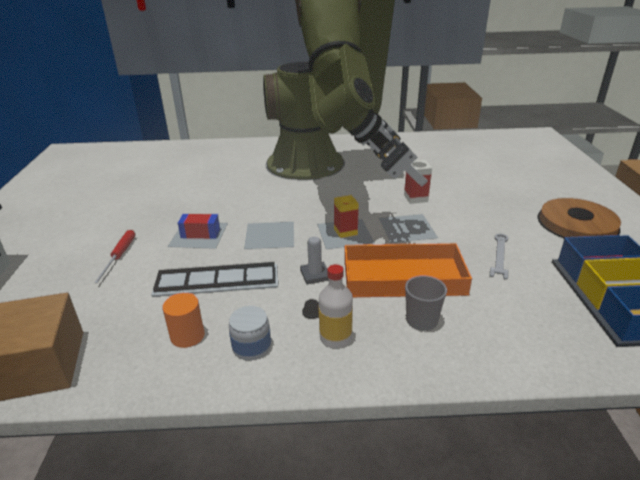

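>>> drive_tool([
  [[0,0,0],[0,15,15],0.3],
  [[0,0,0],[0,15,15],0.3],
  [[0,0,0],[0,15,15],0.3],
  [[0,0,0],[0,8.3,8.3],0.3],
  [[0,0,0],[0,0,0],0.3],
  [[0,0,0],[0,0,0],0.3],
  [[0,0,0],[0,0,0],0.3],
])

```text
time_s: 8.78
ee_pos: [0.4218, 0.2608, 0.072]
eef_rot: [-2.356, -0.001, 0.13]
force: [-1.0, 0.4, -1.7]
grip_width: 0.0455
```

>>> drive_tool([
  [[0,0,0],[0,1.0,1.0],0.3],
  [[0,0,0],[0,0,0],0.3],
  [[0,0,0],[0,0,0],0.3],
])

```text
time_s: 9.15
ee_pos: [0.4215, 0.2607, 0.07]
eef_rot: [-2.356, -0.0, 0.13]
force: [-0.7, 0.1, -0.6]
grip_width: 0.046
```

>>> drive_tool([
  [[0,0,0],[0,1.0,1.0],0.3],
  [[0,0,0],[0,0,0],0.3],
  [[0,0,0],[0,0,0],0.3],
])

```text
time_s: 9.52
ee_pos: [0.4215, 0.2607, 0.0685]
eef_rot: [-2.356, 0.0, 0.13]
force: [0.1, 0.6, -0.9]
grip_width: 0.0459
```

>>> drive_tool([
  [[0,0,0],[0,1.0,1.0],0.3],
  [[0,0,0],[0,0,0],0.3],
  [[0,0,0],[0,0,0],0.3],
])

```text
time_s: 9.9
ee_pos: [0.4215, 0.2607, 0.0671]
eef_rot: [-2.356, -0.0, 0.13]
force: [-1.2, -0.0, -1.1]
grip_width: 0.0458
```

>>> drive_tool([
  [[0,0,0],[0,1.0,1.0],0.3],
  [[0,0,0],[0,0,0],0.3],
  [[0,0,0],[0,0,0],0.3],
])

```text
time_s: 10.28
ee_pos: [0.4215, 0.2607, 0.0657]
eef_rot: [-2.356, 0.0, 0.13]
force: [-0.5, -0.0, -1.7]
grip_width: 0.0457
```

>>> drive_tool([
  [[0,0,0],[0,0.7,0.7],0.3],
  [[0,0,0],[0,0,0],0.3],
  [[0,0,0],[0,0,0],0.3],
])

```text
time_s: 10.65
ee_pos: [0.4214, 0.2607, 0.0647]
eef_rot: [-2.356, 0.0, 0.13]
force: [0.2, -0.5, -0.5]
grip_width: 0.0456
```

>>> drive_tool([
  [[0,0,0],[0,0.7,0.7],0.3],
  [[0,0,0],[0,0,0],0.3],
  [[0,0,0],[0,0,0],0.3],
])

```text
time_s: 11.02
ee_pos: [0.4216, 0.2608, 0.0643]
eef_rot: [-2.355, -0.0, 0.13]
force: [-2.7, -3.6, 7.1]
grip_width: 0.0459
```

```bash
python3 - <<'E'
from h import *
im=save('scene','s4.png');cv2.imwrite('pics/s4c.png',cv2.resize(im[150:250,340:450,::-1],None,fx=6,fy=6,interpolation=cv2.INTER_CUBIC))
E
```

```text
(no output)
```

View pics/s4c.png

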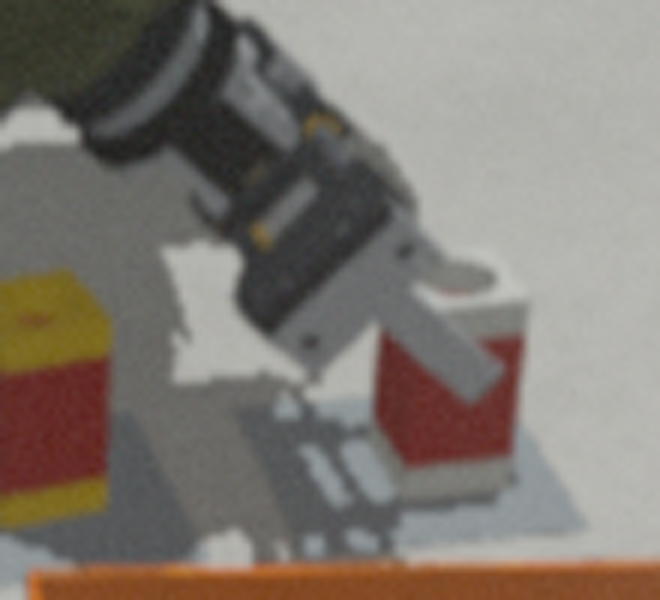

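The white sleeve is upright on its sheet and reads a 7 N contact. I'll release it, back off and level the tool.

>>> drive_tool([
  [[0,0,0],[0,0,0],0.9],
  [[0,0,0],[0,0,0],0.9],
  [[0,0,0],[0,0,0],0.9],
  [[0,0,0],[0,0,0],0.9],
  [[0,0,0],[0,0,0],1],
  [[0,0,0],[0,0,-15],1],
  [[0,0,0],[0,0,-35],1],
  [[0,0,0],[0,0,-50],1],
  [[0,0,0],[0,0,-40],1],
  [[-9,0,0],[0,0,0],1],
  [[-9,0,0],[0,0,0],1],
  [[-9,0,0],[0,0,0],1],
  [[-9,0,0],[0,0,0],1],
  [[-9,0,0],[0,0,0],1],
  [[0,0,0],[0,0,0],1],
  [[0,0,0],[0,0,0],1],
])

```text
time_s: 13.08
ee_pos: [0.4341, 0.1622, 0.1628]
eef_rot: [-3.139, 0.0, 0.129]
force: [-0.3, 0.1, 0.2]
grip_width: 0.094
```

```bash
python3 - <<'E'
from h import *
rep();print(to([.4225,.257,.21]))
E
```

```text
t 13.07 p [0.4341 0.1622 0.1628] rpy [-179.9    0.     7.4] q [0.28 0.17 1.83 0.   1.14 0.15] F [-0.3  0.1  0.2] w 0.094
x [ 0.992  0.129 -0.   ] y [ 0.129 -0.992 -0.002] z [-0.001  0.002 -1.   ]
[  0.6 -95.6 -46.9]
```

>>> drive_tool([
  [[0,0,0],[0,0,-30],1],
  [[0,0,0],[0,-25,-30],1],
  [[0,0,0],[0,-25,0],1],
  [[0,0,0],[0,0,0],1],
  [[0,0,0],[0,0,0],1],
])

```text
time_s: 13.7
ee_pos: [0.4278, 0.2111, 0.2224]
eef_rot: [-3.141, 0.001, 0.129]
force: [-0.5, 0.4, -0.2]
grip_width: 0.0944
```

```bash
python3 - <<'E'
from h import *
rep();im=save('wrist','w5.png')
cv2.imwrite('pics/w5c.png',cv2.resize(im[180:420,220:420,::-1],None,fx=2.5,fy=2.5,interpolation=cv2.INTER_CUBIC))
E
```

```text
t 13.7 p [0.4278 0.2111 0.2224] rpy [-1.8e+02  1.0e-01  7.4e+00] q [0.38 0.14 1.72 0.   1.29 0.25] F [-0.5  0.4 -0.2] w 0.0944
x [ 0.992  0.128 -0.001] y [ 0.128 -0.992 -0.001] z [-0.001  0.    -1.   ]
```

View pics/w5c.png

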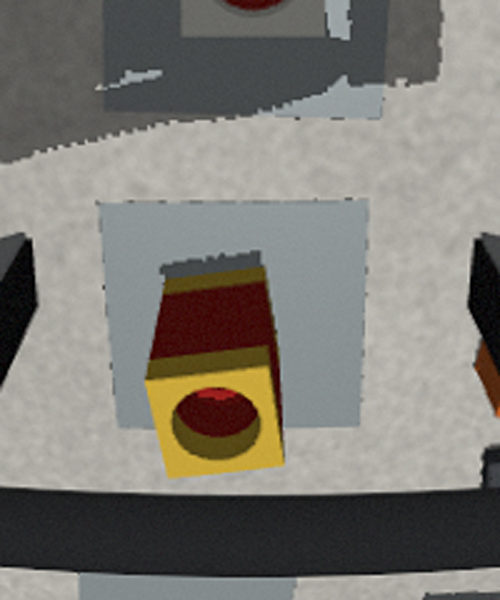

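View pics/w5.png

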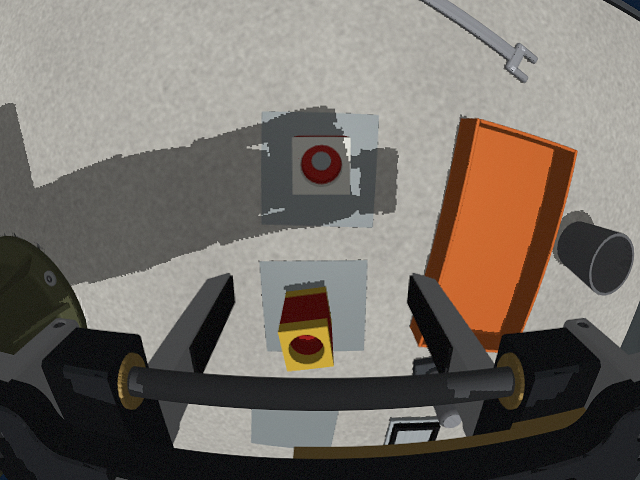

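```bash
python3 - <<'E'
from h import *
print([atz('wrist',*p,.0907).tolist() for p in [(321.5,165.5),(293,137),(351,194),(292,194)]])
Y=np.array([atz('wrist',*p,.0907) for p in [(278.8,331.6),(328,319),(333.6,366),(287,371)]])
print(Y.mean(0),Y.tolist()); E=Y-np.roll(Y,-1,0); print(np.linalg.norm(E,axis=1), np.degrees(np.arctan2(E[:,1],E[:,0])))
print(atz('wrist',321,161,.0907))
print(to([.4225,.264,.0]))
E
```

```text
[[0.4218, 0.2633, 0.0907], [0.3968, 0.283, 0.0907], [0.4482, 0.2437, 0.0907], [0.4013, 0.2376, 0.0907]]
[0.4298   0.095425 0.0907  ] [[0.4023, 0.1098, 0.0907], [0.4452, 0.1293, 0.0907], [0.4579, 0.0775, 0.0907], [0.4138, 0.0651, 0.0907]]
[0.04712388 0.05333414 0.04581015 0.04615561] [-155.55604522  103.77569147   15.7048753   -75.57235687]
[0.421  0.2668 0.0907]
[  1.6 -53.1 222.4]
```

>>> drive_tool([
  [[0,0,0],[0.5,-26.6,0],1],
  [[0,0,0],[0.4,-26.6,0],1],
  [[0,0,0],[0,0,35],1],
  [[0,0,0],[0,0,40],1],
  [[0,0,0],[0,0,40],1],
  [[0,0,0],[0,0,30],1],
  [[0,0,0],[0,0,11],1],
  [[0,0,0],[0,0,0],1],
  [[0,0,0],[0,0,0],0.3],
  [[0,0,0],[0,0,0],0.3],
  [[0,0,0],[0,0,0],0.3],
  [[0,0,0],[0,0,0],0.3],
  [[0,0,0],[0,0,0],0.3],
  [[0,0,0],[0,0,0],0.3],
  [[0,0,0],[0,0,0],0.3],
  [[0,0,0],[0,0,0],0.3],
], squeeze=45)

```text
time_s: 15.75
ee_pos: [0.4218, 0.265, 0.0667]
eef_rot: [-3.142, 0.0, 0.13]
force: [-1.6, -0.2, 1.6]
grip_width: 0.0459
```

```bash
python3 - <<'E'
from h import *
rep()
E
```

```text
t 15.75 p [0.4218 0.265  0.0667] rpy [-180.     0.     7.4] q [0.49 0.38 1.81 0.   0.95 0.36] F [-1.6 -0.2  1.6] w 0.0459
x [ 0.992  0.129 -0.   ] y [ 0.129 -0.992 -0.   ] z [-0. -0. -1.]
```

>>> drive_tool([
  [[0,0,0],[0,0,-15],0.3],
  [[0,0,0],[0,0,-40],0.3],
  [[0,0,0],[0,0,-40],0.3],
  [[0,0,0],[0,0,-40],0.3],
  [[0,0,0],[13.5,34.5,0],0.3],
  [[0,0,0],[13.5,34.5,0],0.3],
  [[0,0,0],[13.5,34.5,0],0.3],
  [[0,0,0],[13.5,34.5,0],0.3],
  [[0,0,0],[13.5,34.5,0],0.3],
  [[0,0,0],[13.5,34.5,0],0.3],
  [[0,0,0],[13.5,34.5,0],0.3],
  [[0,0,0],[13.5,34.5,0],0.3],
  [[0,0,0],[13.5,34.5,0],0.3],
  [[0,0,0],[13.5,34.5,0],0.3],
  [[0,0,0],[0,0,0],0.3],
  [[0,0,0],[0,0,0],0.3],
])

```text
time_s: 17.75
ee_pos: [0.6, -0.0593, 0.2022]
eef_rot: [-3.142, -0.0, 0.13]
force: [0.5, -0.2, -1.4]
grip_width: 0.0459
```

```bash
python3 - <<'E'
from h import *
rep();im=save('wrist','w6.png')
cv2.imwrite('pics/w6c.png',cv2.resize(im[100:360,220:420,::-1],None,fx=2.3,fy=2.3,interpolation=cv2.INTER_CUBIC))
E
```

```text
t 17.75 p [ 0.6    -0.0593  0.2022] rpy [-180.    -0.     7.4] q [-0.16  0.43  1.39  0.    1.32 -0.29] F [ 0.5 -0.2 -1.4] w 0.0459
x [0.992 0.129 0.   ] y [ 0.129 -0.992 -0.   ] z [ 0.  0. -1.]
```

View pics/w6.png

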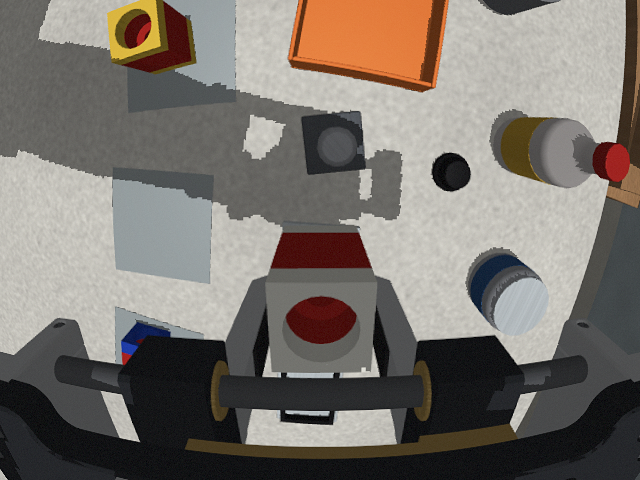

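View pics/w6c.png

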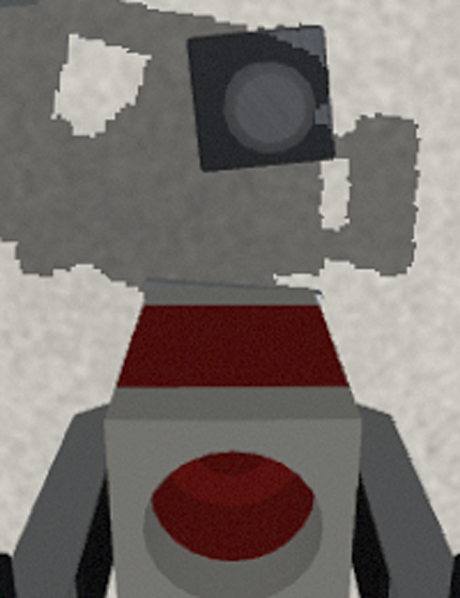

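```bash
python3 - <<'E'
from h import *
c=ctrl.calibration('wrist')
im=cv2.imread('pics/w6.png')[105:185,290:380]
im=np.clip(im.astype(float)*2.2,0,255).astype(np.uint8)
cv2.imwrite('pics/w6d.png',cv2.resize(im,None,fx=8,fy=7.0,interpolation=cv2.INTER_CUBIC))
F=np.array([atz('wrist',220+x/2.3,100+y/2.3,.015) for x,y in [(187,40),(323,27),(335,158),(203,172)]])
print(F.tolist(),F.mean(0)); E=F-np.roll(F,-1,0); print(np.linalg.norm(E,axis=1), np.degrees(np.arctan2(E[:,1],E[:,0])))
print('tip',atz('wrist',220+267/2.3,100+106/2.3,.095),atz('wrist',220+267/2.3,100+106/2.3,.085))
# sleeve top corners in hand, z = TCPz+.0245
z=.2022-.0665+.0905
S=[atz('wrist',220+x/2.3,100+y/2.3,z) for x,y in [(105,419),(361,419)]]
S+=[atz('wrist',u,v,z) for u,v in [(272,370),(371,372)]]
o,Rm=st();print([(Rm.T@(s-o['ee_pos'])).round(4).tolist() for s in S])
E
```

```text
[[0.5705, 0.0302, 0.015], [0.6239, 0.0429, 0.015], [0.6366, -0.0096, 0.015], [0.5837, -0.0227, 0.015]] [0.603675 0.0102   0.015   ]
[0.05488943 0.05401426 0.05449789 0.05452201] [-166.62200873  103.5988796    13.90874973  -75.98924398]
tip [0.6021 0.0111 0.095 ] [0.6026 0.0106 0.085 ]
[[-0.0222, -0.0214, -0.024], [0.023, -0.0215, -0.024], [-0.0222, 0.023, -0.024], [0.0233, 0.0243, -0.024]]
```

View pics/w6d.png

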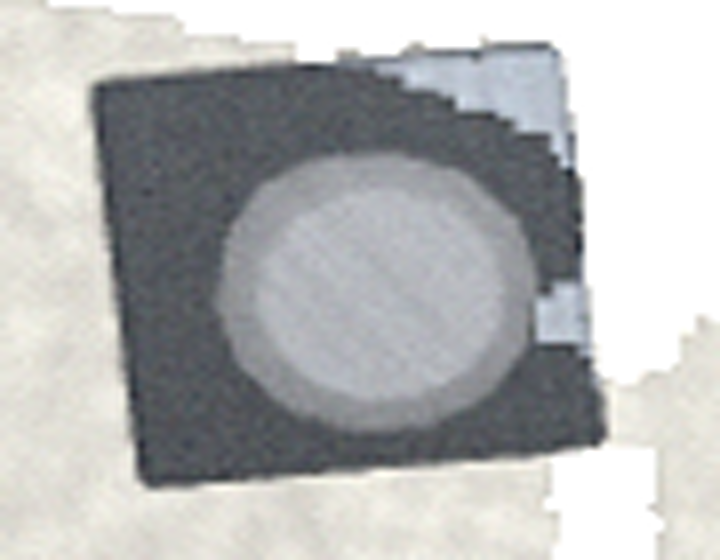

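>>> drive_tool([
  [[0,0,0],[5.8,-35,0],0.3],
  [[0,0,0],[5.8,-35,0],0.3],
  [[0,0,0],[0,0,0],0.3],
  [[0,0,0],[0,0,0],0.3],
  [[0,0,0],[0,0,15],0.3],
  [[0,0,0],[0,0,15],0.3],
  [[0,0,0],[0,0,0],0.3],
])

```text
time_s: 18.68
ee_pos: [0.602, 0.0109, 0.1697]
eef_rot: [-3.141, 0.003, 0.129]
force: [0.3, 0.4, -0.7]
grip_width: 0.0462
```

```bash
python3 - <<'E'
from h import *
rep();print(to([.6025,.0116,.15]))
im=save('scene','s7.png');im2=save('side','d7.png')
a=cv2.resize(im[170:300,270:370,::-1],(400,520),interpolation=cv2.INTER_CUBIC)
b=cv2.resize(im2[170:300,270:370,::-1],(400,520),interpolation=cv2.INTER_CUBIC)
cv2.imwrite('pics/s7c.png',np.hstack([a,b]))
E
```

```text
t 18.68 p [0.602  0.0109 0.1697] rpy [-180.     0.2    7.4] q [-0.04  0.46  1.42 -0.    1.26 -0.17] F [ 0.3  0.4 -0.7] w 0.0462
x [ 0.992  0.129 -0.003] y [ 0.129 -0.992 -0.001] z [-0.003  0.    -1.   ]
[ 0.7 -0.6 19.7]
```

View pics/s7c.png

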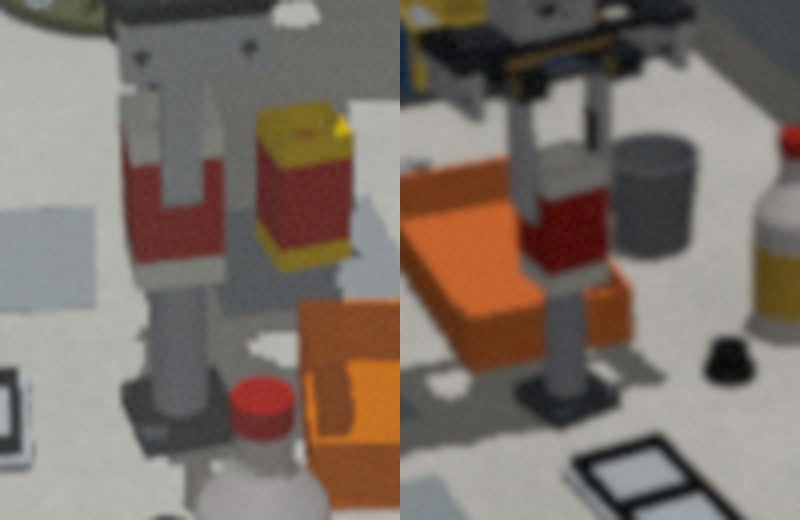

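Both views show the sleeve centred over the pin. Lowering it in small steps and watching the force.

>>> drive_tool([
  [[0,0,0],[0.6,-0.6,4],0.3],
  [[0,0,0],[0,0,4],0.3],
  [[0,0,0],[0,0,4],0.3],
  [[0,0,0],[0,0,4],0.3],
  [[0,0,0],[0,0,0],0.3],
])

```text
time_s: 19.4
ee_pos: [0.6031, 0.012, 0.1553]
eef_rot: [-3.141, 0.001, 0.13]
force: [-0.6, -0.8, -2.0]
grip_width: 0.0457
```

>>> drive_tool([
  [[0,0,0],[0,0,4],0.3],
  [[0,0,0],[0,0,4],0.3],
  [[0,0,0],[0,0,4],0.3],
  [[0,0,0],[0,0,4],0.3],
  [[0,0,0],[0,0,0],0.3],
])

```text
time_s: 20.02
ee_pos: [0.6031, 0.012, 0.1393]
eef_rot: [-3.141, 0.001, 0.13]
force: [-0.7, -0.2, -1.3]
grip_width: 0.046
```

>>> drive_tool([
  [[0,0,0],[0,0,4],0.3],
  [[0,0,0],[0,0,4],0.3],
  [[0,0,0],[0,0,4],0.3],
  [[0,0,0],[0,0,3],0.3],
  [[0,0,0],[0,0,0],0.3],
])

```text
time_s: 20.65
ee_pos: [0.6031, 0.012, 0.1244]
eef_rot: [-3.142, 0.0, 0.13]
force: [0.5, 0.1, -0.4]
grip_width: 0.0459
```

>>> drive_tool([
  [[0,0,0],[0,0,2],0.3],
  [[0,0,0],[0,0,0],0.3],
])

```text
time_s: 20.9
ee_pos: [0.6032, 0.0119, 0.1226]
eef_rot: [-3.142, 0.0, 0.13]
force: [0.1, 0.4, -1.0]
grip_width: 0.0456
```

>>> drive_tool([
  [[0,0,0],[0,0,1.5],0.3],
  [[0,0,0],[0,0,0],0.3],
])

```text
time_s: 21.15
ee_pos: [0.6034, 0.0119, 0.1215]
eef_rot: [3.141, -0.001, 0.13]
force: [-0.1, -0.3, 1.9]
grip_width: 0.0461
```

>>> drive_tool([
  [[0,0,0],[0,0,1.5],0.3],
  [[0,0,0],[0,0,0],0.3],
  [[0,0,0],[0,0,0],0.3],
])

```text
time_s: 21.52
ee_pos: [0.6035, 0.0119, 0.1214]
eef_rot: [3.141, -0.001, 0.13]
force: [-7.7, -0.9, 16.1]
grip_width: 0.0458
```

>>> drive_tool([
  [[0,0,0],[0,0,1.5],0.3],
  [[0,0,0],[0,0,0],0.3],
  [[0,0,0],[0,0,0],0.3],
])

```text
time_s: 21.9
ee_pos: [0.6035, 0.0119, 0.1212]
eef_rot: [3.141, -0.002, 0.13]
force: [-13.1, -0.7, 28.8]
grip_width: 0.046
```

White sticks with its lower end about 40 mm above the foot, at 29 N, so it is a reject and goes to the bin.

>>> drive_tool([
  [[0,0,0],[0,0,-15],0.3],
  [[0,0,0],[0,0,-25],0.3],
  [[0,0,0],[0,0,-30],0.3],
  [[0,0,0],[0,0,0],0.3],
  [[0,0,0],[6.1,-31,0],0.3],
  [[0,0,0],[6.1,-31,0],0.3],
  [[0,0,0],[6.1,-31,0],0.3],
  [[0,0,0],[6.1,-31,0],0.3],
  [[0,0,0],[6.1,-31,0],0.3],
  [[0,0,0],[6.1,-31,0],0.3],
  [[0,0,0],[6.1,-31,0],0.3],
  [[0,0,0],[6.1,-31,0],0.3],
  [[0,0,0],[0,0,0],0.3],
  [[0,0,0],[0,0,25],0.3],
  [[0,0,0],[0,0,35],0.3],
  [[0,0,0],[0,0,35],0.3],
  [[0,0,0],[0,0,10],0.3],
  [[0,0,0],[0,0,0],0.3],
  [[0,0,0],[0,0,0],0.3],
])

```text
time_s: 24.28
ee_pos: [0.6202, 0.2642, 0.0848]
eef_rot: [-3.141, -0.002, 0.129]
force: [-0.7, -0.6, -1.4]
grip_width: 0.0458
```

```bash
python3 - <<'E'
from h import *
rep()
im=save('scene','s8.png');cv2.imwrite('pics/s8c.png',cv2.resize(im[170:310,310:500,::-1],None,fx=4,fy=4,interpolation=cv2.INTER_CUBIC))
E
```

```text
t 24.27 p [0.6202 0.2642 0.0848] rpy [-1.8e+02 -1.0e-01  7.4e+00] q [ 0.35  0.7   1.26 -0.    1.18  0.22] F [-0.7 -0.6 -1.4] w 0.0458
x [0.992 0.129 0.002] y [ 0.129 -0.992 -0.   ] z [ 0.002  0.001 -1.   ]
```

View pics/s8c.png

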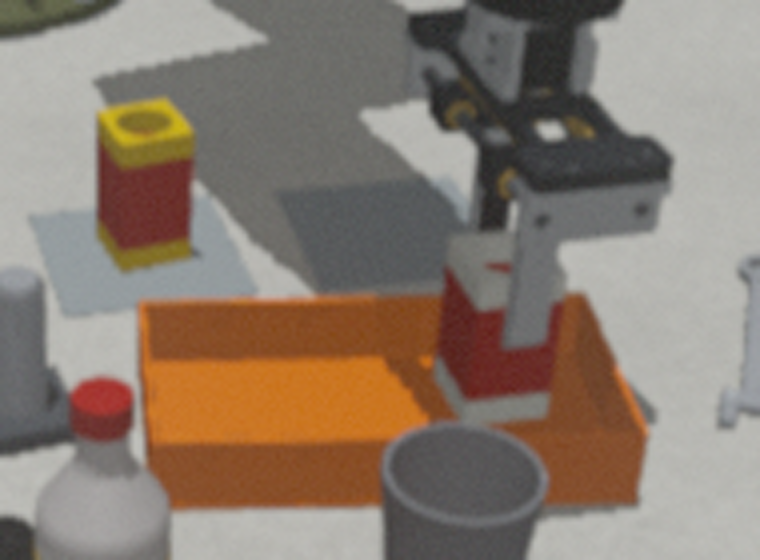

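>>> drive_tool([
  [[0,0,0],[0,0,6],0.3],
  [[0,0,0],[0,0,4],0.3],
  [[0,0,0],[0,0,2],0.3],
  [[0,0,0],[0,0,0],0.3],
  [[0,0,0],[0,0,0],0.3],
])

```text
time_s: 24.95
ee_pos: [0.6196, 0.2642, 0.0712]
eef_rot: [3.142, -0.0, 0.13]
force: [0.1, 0.7, -1.8]
grip_width: 0.046
```

>>> drive_tool([
  [[0,0,0],[0,0,1.5],0.3],
  [[0,0,0],[0,0,0],0.3],
  [[0,0,0],[0,0,0],0.3],
])

```text
time_s: 25.32
ee_pos: [0.6197, 0.2643, 0.0707]
eef_rot: [-3.141, -0.001, 0.13]
force: [-4.6, -0.8, 6.4]
grip_width: 0.0458
```

>>> drive_tool([
  [[0,0,0],[0,0,1],0.3],
  [[0,0,0],[0,0,0],0.3],
  [[0,0,0],[0,0,0],0.3],
])

```text
time_s: 25.7
ee_pos: [0.6197, 0.2643, 0.0707]
eef_rot: [-3.141, -0.001, 0.13]
force: [-9.1, -2.6, 14.9]
grip_width: 0.0455
```

>>> drive_tool([
  [[0,0,0],[0,0,-0.8],0.8],
  [[0,0,0],[0,0,0],0.9],
  [[0,0,0],[0,0,0],0.9],
  [[0,0,0],[0,0,0],0.9],
  [[0,0,0],[0,0,-20],1],
  [[0,0,0],[0,0,-40],1],
  [[0,0,0],[0,0,-45],1],
  [[0,0,0],[0,0,-45],1],
  [[0,0,0],[-27.3,26,0],1],
  [[0,0,0],[-27.3,26,0],1],
  [[0,0,0],[-27.3,26,0],1],
  [[0,0,0],[-27.3,26,0],1],
  [[0,0,0],[-27.3,26,0],1],
  [[0,0,0],[-27.3,26,0],1],
  [[0,0,0],[-27.3,26,0],1],
  [[0,0,0],[-27.3,26,0],1],
  [[0,0,-7.6],[0,0,0],1],
  [[0,0,0],[0,0,0],1],
  [[0,0,0],[0,0,0],1],
])

```text
time_s: 28.08
ee_pos: [0.4301, 0.0299, 0.2201]
eef_rot: [3.141, -0.001, 0.26]
force: [-0.5, -0.8, -0.0]
grip_width: 0.0939
```

```bash
python3 - <<'E'
from h import *
rep();im=save('wrist','w9.png');save('scene','s9.png')
cv2.imwrite('pics/w9c.png',cv2.resize(im[60:260,220:420,::-1],None,fx=3,fy=3,interpolation=cv2.INTER_CUBIC))
E
```

```text
t 28.07 p [0.4301 0.0299 0.2201] rpy [180.   -0.   14.9] q [-0.02  0.03  1.84 -0.    1.27 -0.28] F [-0.5 -0.8 -0. ] w 0.0939
x [0.966 0.257 0.001] y [ 0.257 -0.966  0.   ] z [ 0.001 -0.    -1.   ]
```

View pics/w9.png

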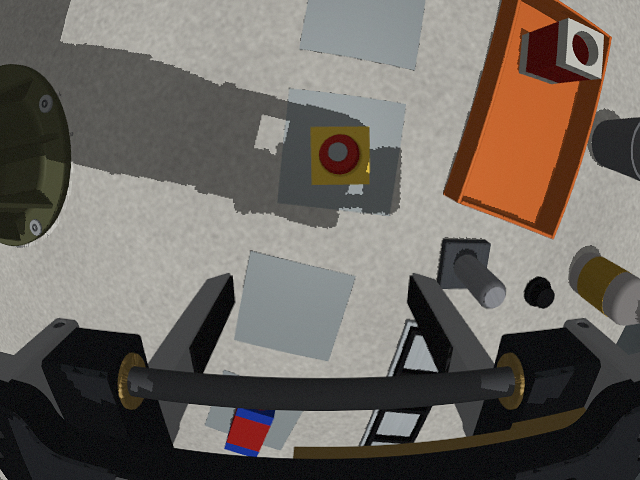

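View pics/w9c.png

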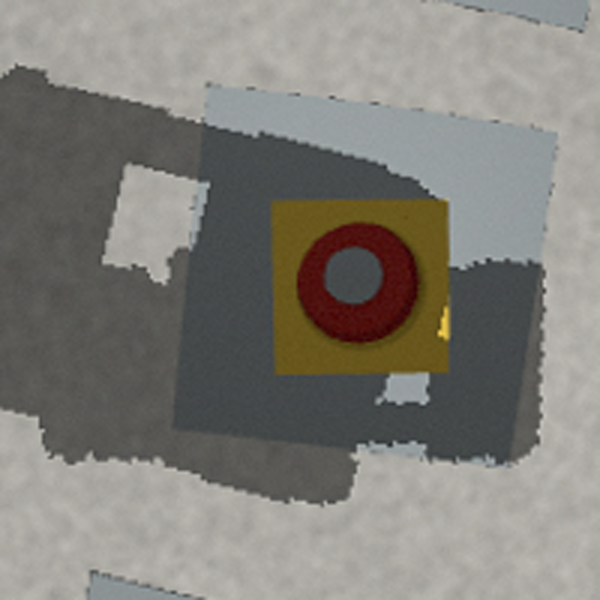

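View pics/s9.png

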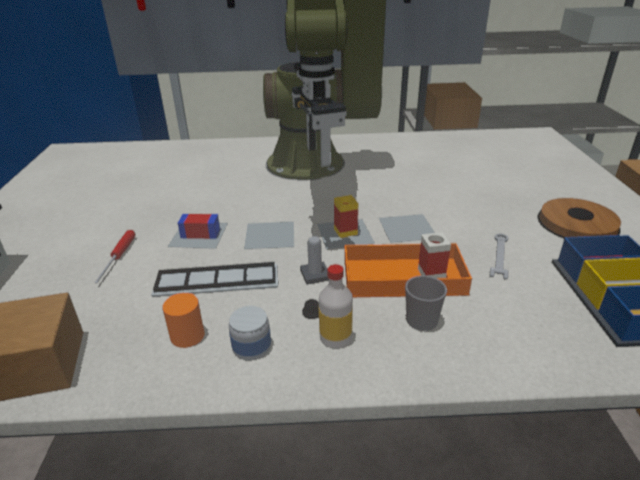

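```bash
python3 - <<'E'
from h import *
P=np.array([atz('wrist',220+x/3,60+y/3,.0907) for x,y in [(272,201),(448,200),(449,373),(275,375)]])
print(P.mean(0)); E=P-np.roll(P,-1,0); print(np.linalg.norm(E,axis=1), np.degrees(np.arctan2(E[:,1],E[:,0])))
print(to([*P.mean(0)[:2],.066]))
E
```

```text
[0.429325 0.0924   0.0907  ]
[0.04545261 0.04568851 0.04598837 0.04574112] [-164.03728897  106.531081     16.03096301  -74.14063373]
[ 15.4 -60.5 153.7]
```

>>> drive_tool([
  [[0,0,0],[7.7,-30.2,0],1],
  [[0,0,0],[7.7,-30.2,0],1],
  [[0,0,-1],[0,0,0],1],
  [[0,0,0],[0,0,35],1],
  [[0,0,0],[0,0,40],1],
  [[0,0,0],[0,0,40],1],
  [[0,0,0],[0,0,28],1],
  [[0,0,0],[0,0,11],1],
  [[0,0,0],[0,0,0],1],
  [[0,0,0],[0,0,0],0.3],
  [[0,0,0],[0,0,0],0.3],
  [[0,0,0],[0,0,0],0.3],
  [[0,0,0],[0,0,0],0.3],
  [[0,0,0],[0,0,0],0.3],
  [[0,0,0],[0,0,0],0.3],
  [[0,0,0],[0,0,0],0.3],
  [[0,0,0],[0,0,0],0.3],
])

```text
time_s: 30.3
ee_pos: [0.4292, 0.092, 0.0655]
eef_rot: [3.142, -0.0, 0.28]
force: [0.7, 1.4, 0.3]
grip_width: 0.0458
```

```bash
python3 - <<'E'
from h import *
rep(); 
# target: 70 mm short of the pin in y
print(to([.603,-.06,.2]))
E
```

```text
t 30.3 p [0.4292 0.092  0.0655] rpy [180.  -0.  16.] q [ 0.13  0.27  1.97  0.    0.9  -0.15] F [0.7 1.4 0.3] w 0.0458
x [0.961 0.276 0.   ] y [ 0.276 -0.961  0.   ] z [ 0.  0. -1.]
[ 125.1  194.1 -134.5]
```

>>> drive_tool([
  [[0,0,0],[0,0,-15],0.3],
  [[0,0,0],[0,0,-40],0.3],
  [[0,0,0],[0,0,-40],0.3],
  [[0,0,0],[0,0,-40],0.3],
  [[0,0,6.4],[0,0,0],0.3],
  [[0,0,6.3],[0,0,0],0.3],
  [[0,0,0],[27.5,27,0],0.3],
  [[0,0,0],[27.5,27,0],0.3],
  [[0,0,0],[27.5,27,0],0.3],
  [[0,0,0],[27.5,27,0],0.3],
  [[0,0,0],[27.5,27,0],0.3],
  [[0,0,0],[27.5,27,0],0.3],
  [[0,0,0],[0,0,0],0.3],
  [[0,0,0],[0,0,0],0.3],
])

```text
time_s: 32.05
ee_pos: [0.6028, -0.0599, 0.2008]
eef_rot: [-3.141, 0.0, 0.058]
force: [-0.6, 1.1, -1.6]
grip_width: 0.0454
```

```bash
python3 - <<'E'
from h import *
rep();im=save('wrist','w10.png')
c=im[100:400,230:410,::-1]; c=np.clip(c*1.8,0,255).astype(np.uint8)
cv2.imwrite('pics/w10c.png',cv2.resize(c,None,fx=2,fy=2,interpolation=cv2.INTER_CUBIC))
c=im[100:190,290:390,::-1]; c=np.clip(c*2.2,0,255).astype(np.uint8)
cv2.imwrite('pics/w10d.png',cv2.resize(c,None,fx=6,fy=6,interpolation=cv2.INTER_CUBIC))
E
```

```text
t 32.05 p [ 0.6028 -0.0599  0.2008] rpy [-180.     0.     3.3] q [-0.16  0.44  1.38  0.    1.32 -0.22] F [-0.6  1.1 -1.6] w 0.0454
x [ 0.998  0.058 -0.   ] y [ 0.058 -0.998 -0.   ] z [-0.  0. -1.]
```

View pics/w10c.png

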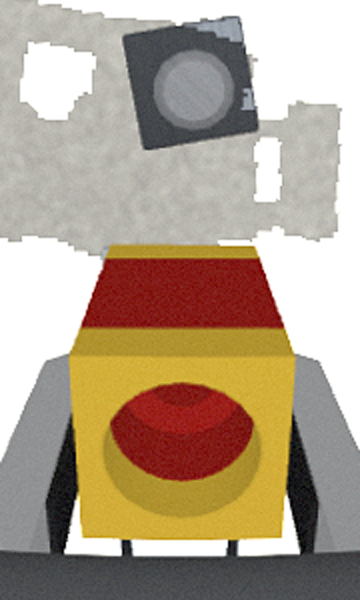

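View pics/w10d.png

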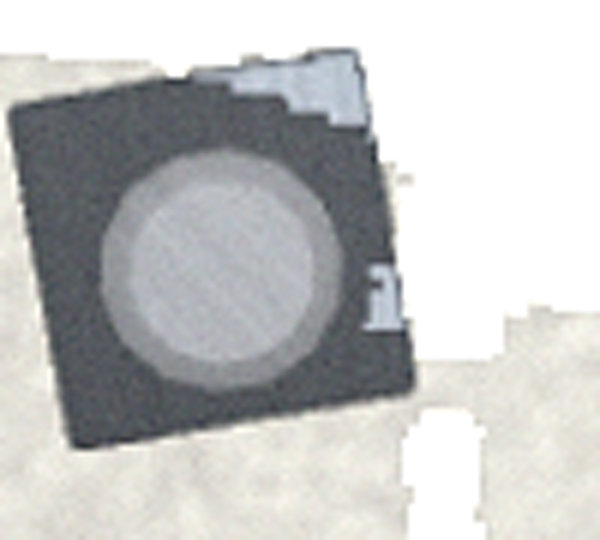

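```bash
python3 - <<'E'
from h import *
o,Rm=st()
tip=atz('wrist',327,145,.095); print(tip)
z=.2008+.0255
S=np.array([Rm.T@(atz('wrist',u,v,z)-o['ee_pos']) for u,v in [(265,277.5),(377,277.5),(371,370),(271.5,369)]])
print(S.round(4)); off=S.mean(0); print(off)
T=np.array([tip[0],tip[1],.2])-Rm@[off[0],off[1],0]; print(T,to(T))
E
```

```text
[0.6033 0.0106 0.095 ]
[[-0.0221 -0.0241 -0.0254]
 [ 0.0227 -0.0242 -0.0254]
 [ 0.0231  0.022  -0.0254]
 [-0.022   0.0215 -0.0254]]
[ 0.00042612 -0.00121404 -0.02536069]
[0.60294555 0.00936313 0.19999991] [  4.3 -68.8   0.9]
```

>>> drive_tool([
  [[0,0,0],[2.1,-34.4,0],0.3],
  [[0,0,0],[2.1,-34.4,0],0.3],
  [[0,0,0],[0,0,0],0.3],
  [[0,0,0],[0,0,0],0.3],
  [[0,0,0],[0,0,15],0.3],
  [[0,0,0],[0,0,15],0.3],
  [[0,0,0],[0,0,6],0.3],
  [[0,0,0],[0,0,4],0.3],
  [[0,0,0],[0,0,4],0.3],
  [[0,0,0],[0,0,4],0.3],
  [[0,0,0],[0,0,0],0.3],
  [[0,0,0],[0,0,0],0.3],
])

```text
time_s: 33.6
ee_pos: [0.6035, 0.0088, 0.1527]
eef_rot: [3.142, -0.0, 0.058]
force: [0.0, 0.1, -1.4]
grip_width: 0.0458
```

>>> drive_tool([
  [[0,0,0],[0,0,4],0.3],
  [[0,0,0],[0,0,4],0.3],
  [[0,0,0],[0,0,4],0.3],
  [[0,0,0],[0,0,4],0.3],
  [[0,0,0],[0,0,4],0.3],
  [[0,0,0],[0,0,4],0.3],
  [[0,0,0],[0,0,4],0.3],
  [[0,0,0],[0,0,0],0.3],
])

```text
time_s: 34.6
ee_pos: [0.6033, 0.0088, 0.1242]
eef_rot: [-3.142, 0.0, 0.058]
force: [-0.2, 0.1, -1.9]
grip_width: 0.0458
```

>>> drive_tool([
  [[0,0,0],[0,0,2],0.3],
  [[0,0,0],[0,0,1],0.3],
  [[0,0,0],[0,0,0],0.3],
  [[0,0,0],[0,0,0],0.3],
])

```text
time_s: 35.1
ee_pos: [0.6035, 0.0088, 0.1216]
eef_rot: [-3.142, -0.0, 0.058]
force: [0.3, -0.3, -2.1]
grip_width: 0.0458
```

>>> drive_tool([
  [[0,0,0],[0,0,2],0.3],
  [[0,0,0],[0,0,1],0.3],
  [[0,0,0],[0,0,0],0.3],
  [[0,0,0],[0,0,0],0.3],
])

```text
time_s: 35.6
ee_pos: [0.6037, 0.0088, 0.1204]
eef_rot: [3.141, -0.001, 0.058]
force: [-7.7, -0.1, 15.3]
grip_width: 0.0456
```

>>> drive_tool([
  [[0,0,0],[0,0,1.5],0.3],
  [[0,0,0],[0,0,1.5],0.3],
  [[0,0,0],[0,0,0],0.3],
  [[0,0,0],[0,0,0],0.3],
])

```text
time_s: 36.1
ee_pos: [0.6038, 0.0088, 0.1201]
eef_rot: [3.141, -0.003, 0.058]
force: [-19.8, 0.2, 40.3]
grip_width: 0.0454
```

Yellow also sticks with its lower end about 40 mm above the foot, at 40 N, so it goes to the bin too.

>>> drive_tool([
  [[0,0,0],[0,0,-8],0.3],
  [[0,0,0],[0,0,-25],0.3],
  [[0,0,0],[0,0,-40],0.3],
  [[0,0,0],[0,0,0],0.3],
  [[0,0,0],[5,-28,0],0.3],
  [[0,0,0],[5,-28,0],0.3],
  [[0,0,0],[5,-28,0],0.3],
  [[0,0,0],[5,-28,0],0.3],
  [[0,0,0],[5,-28,0],0.3],
  [[0,0,0],[0,0,0],0.3],
  [[0,0,0],[0,0,25],0.3],
  [[0,0,0],[0,0,35],0.3],
  [[0,0,0],[0,0,30],0.3],
  [[0,0,0],[0,0,10],0.3],
  [[0,0,0],[0,0,0],0.3],
  [[0,0,0],[0,0,0],0.3],
])

```text
time_s: 38.1
ee_pos: [0.6208, 0.1499, 0.0898]
eef_rot: [-3.141, -0.002, 0.058]
force: [0.8, -0.5, -2.1]
grip_width: 0.0458
```

>>> drive_tool([
  [[0,0,0],[0,0,8],0.3],
  [[0,0,0],[0,0,6],0.3],
  [[0,0,0],[0,0,3],0.3],
  [[0,0,0],[0,0,2],0.3],
  [[0,0,0],[0,0,0],0.3],
  [[0,0,0],[0,0,0],0.3],
])

```text
time_s: 38.85
ee_pos: [0.6204, 0.15, 0.0696]
eef_rot: [-3.142, -0.0, 0.058]
force: [0.8, -0.0, -1.1]
grip_width: 0.0458
```

>>> drive_tool([
  [[0,0,0],[0,0,1.2],0.3],
  [[0,0,0],[0,0,0],0.3],
  [[0,0,0],[0,0,0],0.3],
])

```text
time_s: 39.22
ee_pos: [0.6204, 0.1501, 0.0695]
eef_rot: [-3.142, -0.001, 0.058]
force: [-4.3, -2.0, 10.1]
grip_width: 0.0456
```

>>> drive_tool([
  [[0,0,0],[0,0,-0.8],0.8],
  [[0,0,0],[0,0,0],0.9],
  [[0,0,0],[0,0,0],0.9],
  [[0,0,0],[0,0,0],0.9],
  [[0,0,0],[0,0,-20],1],
  [[0,0,0],[0,0,-40],1],
  [[0,0,0],[0,0,-45],1],
  [[0,0,0],[0,0,-45],1],
  [[0,0,0],[-22.7,33.7,0],1],
  [[0,0,0],[-22.7,33.7,0],1],
  [[0,0,0],[-22.7,33.7,0],1],
  [[0,0,0],[-22.7,33.7,0],1],
  [[0,0,0],[-22.7,33.7,0],1],
  [[0,0,0],[-22.7,33.7,0],1],
  [[0,0,0],[-22.7,33.7,0],1],
  [[0,0,0],[-22.7,33.7,0],1],
  [[0,0,0],[-22.7,33.7,0],1],
  [[0,0,0],[-22.7,33.7,0],1],
  [[0,0,8.3],[0,0,0],1],
  [[0,0,0],[0,0,0],1],
])

```text
time_s: 41.72
ee_pos: [0.4132, -0.1999, 0.2203]
eef_rot: [3.141, -0.001, -0.087]
force: [-0.5, -0.8, 0.2]
grip_width: 0.0943
```

```bash
python3 - <<'E'
from h import *
rep();im=save('wrist','w11.png');save('scene','s11.png')
cv2.imwrite('pics/w11c.png',cv2.resize(im[200:380,240:420,::-1],None,fx=3.3,fy=3.3,interpolation=cv2.INTER_CUBIC))
E
```

```text
t 41.73 p [ 0.4132 -0.1999  0.2203] rpy [ 1.8e+02 -1.0e-01 -5.0e+00] q [-0.53  0.1   1.77  0.    1.27 -0.44] F [-0.5 -0.8  0.2] w 0.0943
x [ 0.996 -0.087  0.001] y [-0.087 -0.996  0.001] z [ 0.001 -0.001 -1.   ]
```

View pics/w11.png

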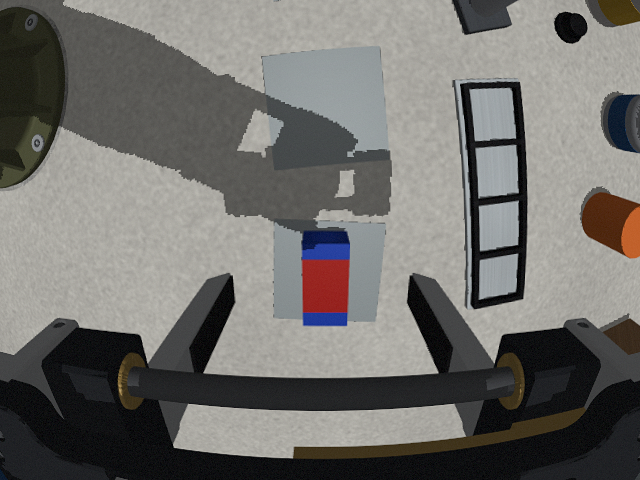

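View pics/w11c.png

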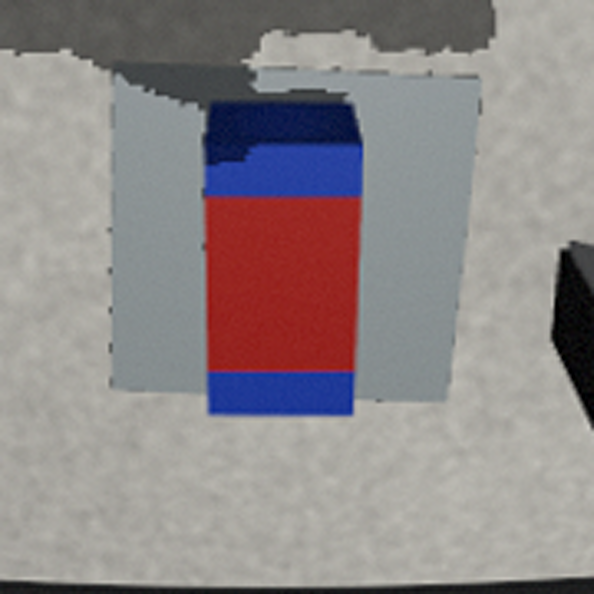

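View pics/s11.png

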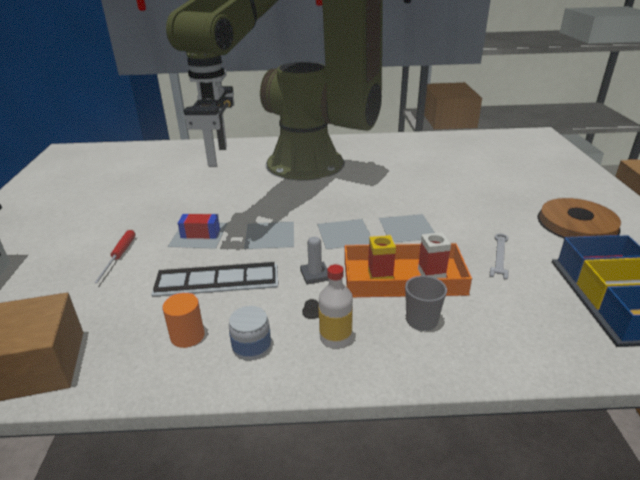

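```bash
python3 - <<'E'
from h import *
P=np.array([atz('wrist',240+x/3.3,200+y/3.3,.0465) for x,y in [(205,143),(362,143),(354,415),(208,415)]])
print(P.tolist(),P.mean(0)); E=P-np.roll(P,-1,0); print(np.linalg.norm(E,axis=1), np.degrees(np.arctan2(E[:,1],E[:,0])))
B=np.array([atz('wrist',*p,.008) for p in [(496,113),(497,170),(498,226),(497,278)]]); print(B.tolist())
E
```

```text
[[0.3944, -0.2231, 0.0465], [0.4393, -0.2269, 0.0465], [0.432, -0.3166, 0.0465], [0.3863, -0.3127, 0.0465]] [ 0.413    -0.269825  0.0465  ]
[0.04506051 0.08999656 0.04586611 0.08996538] [175.16244194  85.34738626  -4.87775589 -95.16559939]
[[0.6088, -0.1081, 0.008], [0.6086, -0.1702, 0.008], [0.6118, -0.2337, 0.008], [0.6155, -0.298, 0.008]]
```

>>> drive_tool([
  [[-9,0,0],[0,0,0],1],
  [[-9,0,0],[0,0,0],1],
  [[-9,0,0],[0,0,0],1],
  [[-9,0,0],[0,0,0],1],
  [[-9,0,0],[0,0,0],1],
  [[0,0,0],[0,0,0],1],
  [[0,0,0],[0,0,0],1],
])

```text
time_s: 42.7
ee_pos: [0.4135, -0.1994, 0.2195]
eef_rot: [2.359, 0.0, -0.086]
force: [-0.4, -0.4, 0.9]
grip_width: 0.0937
```

```bash
python3 - <<'E'
from h import *
rep()
g=np.array([.4148,-.2479,.028]); o,Rm=st()
T=g+.002*Rm[:,2]
print(T,to(T))
E
```

```text
t 42.7 p [ 0.4135 -0.1994  0.2195] rpy [135.2   0.   -4.9] q [-0.13  0.12  1.93 -0.85  1.2   0.32] F [-0.4 -0.4  0.9] w 0.0937
x [ 0.996 -0.086 -0.   ] y [-0.061 -0.707  0.705] z [-0.061 -0.702 -0.709]
[ 0.41467885 -0.24930467  0.02658147] [   5.5 -100.8  171.8]
```

>>> drive_tool([
  [[0,0,0],[1.4,-25.2,0],1],
  [[0,0,0],[1.4,-25.2,0],1],
  [[0,0,0],[1.4,-25.2,0],1],
  [[0,0,0],[1.3,-25.2,0],1],
  [[0,0,0],[0,0,40],1],
  [[0,0,0],[0,0,40],1],
  [[0,0,0],[0,0,25],1],
  [[0,0,0],[0,0,25],1],
  [[0,0,0],[0,0,25],1],
  [[0,0,0],[0,0,16.8],1],
  [[0,0,0],[0,0,0],1],
  [[0,0,0],[0,0,0],1],
])

```text
time_s: 44.2
ee_pos: [0.4233, -0.2395, 0.0401]
eef_rot: [2.383, 0.017, -0.104]
force: [0.4, 0.2, -0.6]
grip_width: 0.0939
```

```bash
python3 - <<'E'
from h import *
rep()
g=np.array([.4148,-.2479,.028]); o,Rm=st()
print(to(g+.002*Rm[:,2]))
save('wrist','w12.png')
E
```

```text
t 44.2 p [ 0.4233 -0.2395  0.0401] rpy [136.6   1.   -6. ] q [-0.23  0.48  1.97 -1.04  0.92  0.63] F [ 0.4  0.2 -0.6] w 0.0939
x [ 0.994 -0.104 -0.017] y [-0.063 -0.723  0.688] z [-0.084 -0.683 -0.726]
[-7.4 -1.7 17.2]
```

View pics/w12.png

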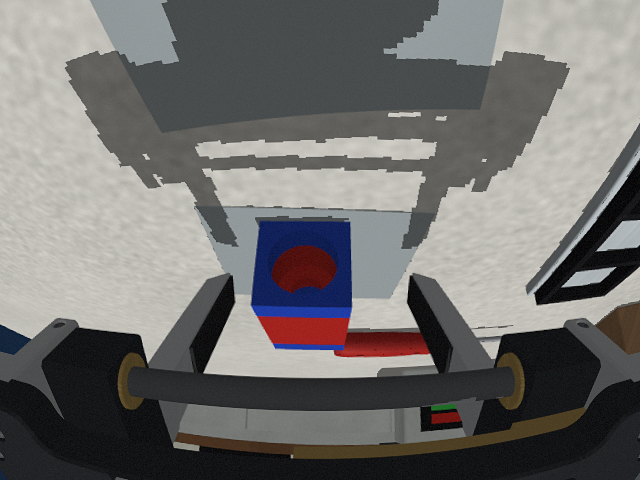

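>>> drive_tool([
  [[0,0,0],[0,0,-30],1],
  [[0,0,0],[0,0,-40],1],
  [[9,0,0],[0,0,0],1],
  [[5,0,0],[0,0,0],1],
  [[0,0,0],[0,0,0],1],
  [[0,0,0],[0,0,0],1],
])

```text
time_s: 45.0
ee_pos: [0.4288, -0.1917, 0.0904]
eef_rot: [2.626, 0.019, -0.104]
force: [0.0, 0.4, -0.2]
grip_width: 0.0941
```

```bash
python3 - <<'E'
from h import *
rep()
o,Rm=st()
# desired orientation: yaw -4.9, tilt 33 (roll 147)
Rd=R.from_euler('xyz',[147,0,-4.8],degrees=True).as_matrix()
print('turn',np.degrees(R.from_matrix(Rm.T@Rd).as_rotvec()).round(1))
g=np.array([.4148,-.2479,.028]); print(to(g+.002*Rm[:,2]))
E
```

```text
t 45.0 p [ 0.4288 -0.1917  0.0904] rpy [150.4   1.1  -6. ] q [-0.23  0.31  1.95 -0.65  0.94  0.27] F [ 0.   0.4 -0.2] w 0.0941
x [ 0.994 -0.104 -0.019] y [-0.081 -0.866  0.493] z [-0.067 -0.489 -0.87 ]
turn [-3.5  1.5 -0.4]
[-6.9 19.  84.7]
```

>>> drive_tool([
  [[-1.4,1.5,-0.4],[0,0,0],1],
  [[0,0,0],[-6.9,19,0],1],
  [[0,0,0],[0,0,0],1],
  [[0,0,0],[0,0,0],1],
])

```text
time_s: 45.5
ee_pos: [0.4208, -0.2071, 0.0999]
eef_rot: [2.603, -0.001, -0.085]
force: [0.0, -0.4, -0.6]
grip_width: 0.0939
```

```bash
python3 - <<'E'
from h import *
rep()
o,Rm=st()
Rd=R.from_euler('xyz',[147,0,-4.8],degrees=True).as_matrix()
print('turn',np.degrees(R.from_matrix(Rm.T@Rd).as_rotvec()).round(1))
g=np.array([.4148,-.2479,.028]); print(to(g+.002*Rm[:,2]))
E
```

```text
t 45.5 p [ 0.4208 -0.2071  0.0999] rpy [149.1  -0.   -4.9] q [-0.26  0.27  1.98 -0.69  0.92  0.26] F [ 0.  -0.4 -0.6] w 0.0939
x [ 0.996 -0.085  0.001] y [-0.073 -0.855  0.513] z [-0.043 -0.511 -0.858]
turn [-2.1 -0.  -0.1]
[-2.6 -1.5 84.8]
```

>>> drive_tool([
  [[0,0,0],[-2.6,-1.5,0],1],
  [[0,0,0],[0,0,25],1],
  [[0,0,0],[0,0,25],1],
  [[0,0,0],[0,0,20],1],
  [[0,0,0],[0,0,14.5],1],
  [[0,0,0],[0,0,0],1],
  [[0,0,0],[0,0,0],1],
])

```text
time_s: 46.38
ee_pos: [0.415, -0.2491, 0.0274]
eef_rot: [2.603, -0.002, -0.085]
force: [1.2, -0.8, 0.1]
grip_width: 0.094
```

```bash
python3 - <<'E'
from h import *
rep()
o,Rm=st()
g=np.array([.4148,-.2479,.028]); print(to(g+.002*Rm[:,2]))
save('wrist','w13.png')
E
```

```text
t 46.38 p [ 0.415  -0.2491  0.0274] rpy [ 1.491e+02 -1.000e-01 -4.900e+00] q [-0.36  0.43  1.99 -0.82  0.74  0.35] F [ 1.2 -0.8  0.1] w 0.094
x [ 0.996 -0.085  0.002] y [-0.074 -0.855  0.513] z [-0.042 -0.511 -0.858]
[-0.3 -0.7  0.9]
```

View pics/w13.png

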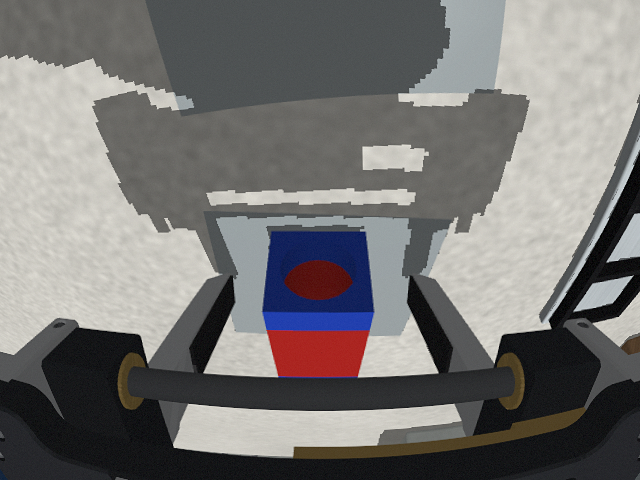

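The blue end face is centred between the jaws, at about (318,275). I'll grip, lift and turn it upright.

>>> drive_tool([
  [[0,0,0],[0,0,0],0.3],
  [[0,0,0],[0,0,0],0.3],
  [[0,0,0],[0,0,0],0.3],
  [[0,0,0],[0,0,0],0.3],
  [[0,0,0],[0,0,0],0.3],
  [[0,0,0],[0,0,0],0.3],
  [[0,0,0],[0,0,0],0.3],
  [[0,0,0],[0,8,-13],0.3],
  [[0,0,0],[0,18,-30],0.3],
  [[0,0,0],[0,18,-30],0.3],
  [[0,0,0],[0,18,-30],0.3],
  [[0,0,0],[0,0,0],0.3],
], squeeze=45)

```text
time_s: 47.92
ee_pos: [0.4154, -0.25, 0.1492]
eef_rot: [2.602, -0.005, -0.085]
force: [-0.1, -0.3, -1.7]
grip_width: 0.0456
```

>>> drive_tool([
  [[9,0,0],[0,0,0],0.3],
  [[9,0,0],[0,0,0],0.3],
  [[9,0,0],[0,0,0],0.3],
  [[9,0,0],[0,0,0],0.3],
  [[9,0,0],[0,0,0],0.3],
  [[9,0,0],[0,0,0],0.3],
  [[9,0,0],[0,0,0],0.3],
  [[9,0,0],[0,0,0],0.3],
  [[9,0,0],[0,0,0],0.3],
  [[9,0,0],[0,0,0],0.3],
  [[0,0,0],[0,0,0],0.3],
  [[0,0,0],[0,0,0],0.3],
])

```text
time_s: 49.42
ee_pos: [0.4145, -0.2495, 0.1467]
eef_rot: [-2.112, -0.0, -0.085]
force: [-0.2, 0.2, -0.4]
grip_width: 0.0457
```

```bash
python3 - <<'E'
from h import *
rep()
save('wrist','w14.png');save('scene','s14.png')
E
```

```text
t 49.42 p [ 0.4145 -0.2495  0.1467] rpy [-121.    -0.    -4.9] q [-0.93  0.66  1.5   0.63  1.82 -0.96] F [-0.2  0.2 -0.4] w 0.0457
x [ 0.996 -0.085  0.   ] y [-0.044 -0.514 -0.857] z [ 0.073  0.854 -0.515]
```

View pics/w14.png

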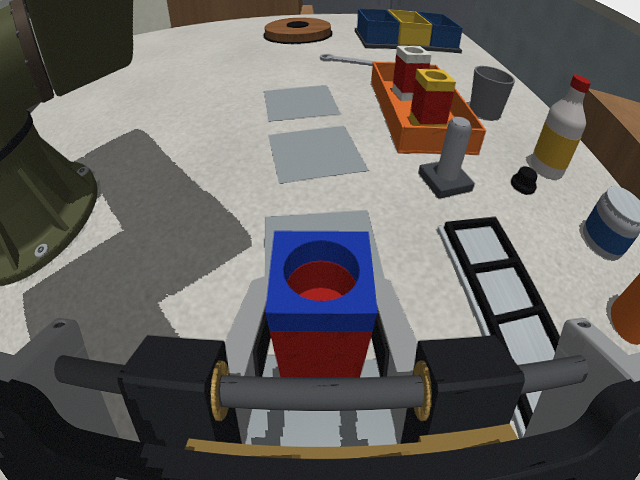

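View pics/s14.png

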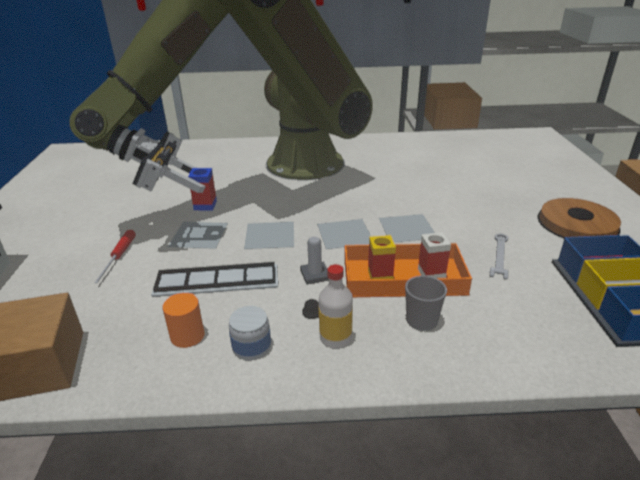

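>>> drive_tool([
  [[0,0,0],[0,17,10.2],0.3],
  [[0,0,0],[0,20,12],0.3],
  [[0,0,0],[0,20,12],0.3],
  [[0,0,0],[0,8.1,4.9],0.3],
  [[0,0,0],[0,0,0],0.3],
  [[0,0,0],[0,0,0],0.3],
  [[0,0,0],[0,1.7,1.0],0.3],
  [[0,0,0],[0,0,0],0.3],
  [[0,0,0],[0,0,0],0.3],
])

```text
time_s: 50.65
ee_pos: [0.4147, -0.2496, 0.0694]
eef_rot: [-2.109, -0.001, -0.085]
force: [-0.4, 0.0, -0.6]
grip_width: 0.0456
```

>>> drive_tool([
  [[0,0,0],[0,1.7,1.0],0.3],
  [[0,0,0],[0,0,0],0.3],
  [[0,0,0],[0,0,0],0.3],
])

```text
time_s: 51.02
ee_pos: [0.4146, -0.2495, 0.0673]
eef_rot: [-2.109, -0.001, -0.085]
force: [-0.2, 0.5, -1.6]
grip_width: 0.0458
```

>>> drive_tool([
  [[0,0,0],[0,0.9,0.5],0.3],
  [[0,0,0],[0,0,0],0.3],
  [[0,0,0],[0,0,0],0.3],
])

```text
time_s: 51.4
ee_pos: [0.4146, -0.2495, 0.0663]
eef_rot: [-2.109, -0.001, -0.085]
force: [-0.5, -0.1, -0.9]
grip_width: 0.0458
```

>>> drive_tool([
  [[0,0,0],[0,0.9,0.5],0.3],
  [[0,0,0],[0,0,0],0.3],
  [[0,0,0],[0,0,0],0.3],
])

```text
time_s: 51.78
ee_pos: [0.4146, -0.2496, 0.0661]
eef_rot: [-2.108, -0.002, -0.085]
force: [-2.7, 0.1, 7.9]
grip_width: 0.0455
```

>>> drive_tool([
  [[0,0,0],[0,0.9,0.5],0.3],
  [[0,0,0],[0,0,0],0.3],
  [[0,0,0],[0,0,0],0.3],
])

```text
time_s: 52.15
ee_pos: [0.4146, -0.2497, 0.0661]
eef_rot: [-2.107, -0.002, -0.084]
force: [-6.2, 0.1, 16.9]
grip_width: 0.0458
```

>>> drive_tool([
  [[0,0,0],[0,-0.8,-0.5],0.8],
  [[0,0,0],[0,0,0],0.9],
  [[0,0,0],[0,0,0],0.9],
  [[0,0,0],[0,0,0],0.9],
  [[0,0,0],[0,0,0],1],
  [[0,0,0],[0,0,-15],1],
  [[0,0,0],[0,0,-35],1],
  [[0,0,0],[0,0,-50],1],
  [[0,0,0],[0,-30,-30],1],
  [[-9.8,0,0],[0,0,0],1],
  [[-9.8,0,0],[0,0,0],1],
  [[-9.8,0,0],[0,0,0],1],
  [[-9.8,0,0],[0,0,0],1],
  [[-9.8,0,0],[0,0,0],1],
  [[-9.8,0,0],[0,0,0],1],
  [[0,0,0],[0,0,0],1],
  [[0,0,0],[0,0,0],1],
])

```text
time_s: 54.28
ee_pos: [0.4063, -0.346, 0.1579]
eef_rot: [-3.133, -0.001, -0.086]
force: [-0.6, 0.1, -0.7]
grip_width: 0.0937
```

```bash
python3 - <<'E'
from h import *
rep();print(to([.415,-.31,.22]))
E
```

```text
t 54.27 p [ 0.4063 -0.346   0.1579] rpy [-1.795e+02 -1.000e-01 -4.900e+00] q [-0.78  0.33  1.64  0.01  1.18 -0.7 ] F [-0.6  0.1 -0.7] w 0.0937
x [ 0.996 -0.086  0.001] y [-0.086 -0.996 -0.009] z [ 0.002  0.009 -1.   ]
[  5.6 -37.2 -61.7]
```

>>> drive_tool([
  [[0,0,0],[0,0,-30],1],
  [[0,0,0],[2.8,-18,-32],1],
  [[-0.5,0,0],[2.8,-18,0],1],
  [[0,0,0],[0,0,0],1],
  [[0,0,0],[0,0,0],1],
])

```text
time_s: 54.9
ee_pos: [0.4145, -0.3108, 0.2187]
eef_rot: [3.141, 0.0, -0.085]
force: [-0.3, -0.3, -0.4]
grip_width: 0.0942
```

```bash
python3 - <<'E'
from h import *
rep();im=save('wrist','w15.png')
cv2.imwrite('pics/w15c.png',cv2.resize(im[60:260,220:420,::-1],None,fx=3,fy=3,interpolation=cv2.INTER_CUBIC))
E
```

```text
t 54.9 p [ 0.4145 -0.3108  0.2187] rpy [179.9   0.   -4.9] q [-0.71  0.23  1.62 -0.    1.29 -0.63] F [-0.3 -0.3 -0.4] w 0.0942
x [ 0.996 -0.085 -0.   ] y [-0.085 -0.996  0.001] z [-0.    -0.001 -1.   ]
```

View pics/w15c.png

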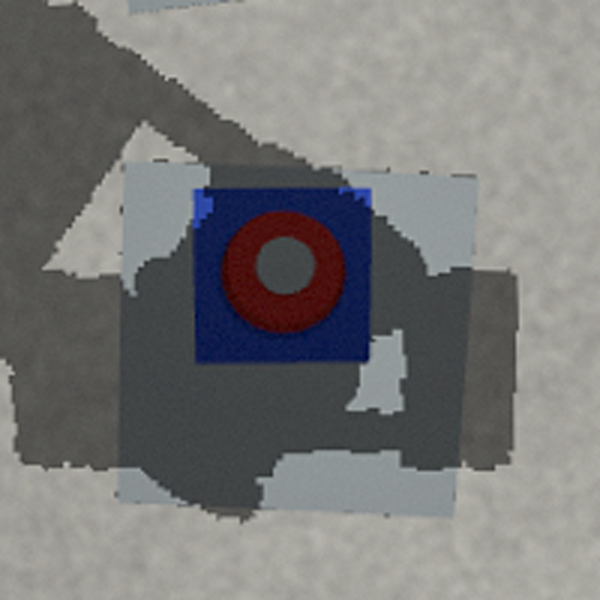

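View pics/w15.png

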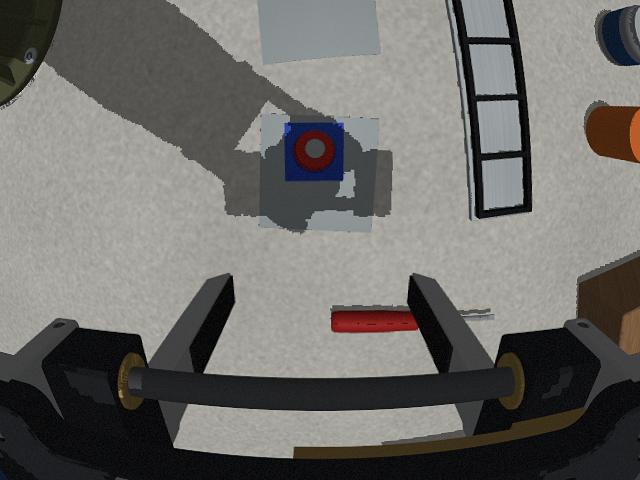

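```bash
python3 - <<'E'
from h import *
P=np.array([atz('wrist',220+x/3,60+y/3,.0907) for x,y in [(194,189),(371,189),(369,362),(196,362)]])
print(P.mean(0)); E=P-np.roll(P,-1,0); print(np.linalg.norm(E,axis=1), np.degrees(np.arctan2(E[:,1],E[:,0])))
print(to([*P.mean(0)[:2],.066]))
E
```

```text
[ 0.41525  -0.247175  0.0907  ]
[0.04537665 0.04526831 0.04536794 0.04536794] [174.94275147  85.0576709   -4.93144873 -94.93144873]
[ -4.7 -63.7 152.8]
```

>>> drive_tool([
  [[0,0,0],[-2.4,-32,0],1],
  [[0,0,0],[-2.3,-32,0],1],
  [[0,0,0],[0,0,35],1],
  [[0,0,0],[0,0,40],1],
  [[0,0,0],[0,0,40],1],
  [[0,0,0],[0,0,28],1],
  [[0,0,0],[0,0,10],1],
  [[0,0,0],[0,0,0],1],
  [[0,0,0],[0,0,0],0.3],
  [[0,0,0],[0,0,0],0.3],
  [[0,0,0],[0,0,0],0.3],
  [[0,0,0],[0,0,0],0.3],
  [[0,0,0],[0,0,0],0.3],
  [[0,0,0],[0,0,0],0.3],
  [[0,0,0],[0,0,0],0.3],
  [[0,0,0],[0,0,0],0.3],
])

```text
time_s: 56.95
ee_pos: [0.4157, -0.2467, 0.0667]
eef_rot: [3.139, -0.001, -0.085]
force: [-0.8, 0.5, 0.5]
grip_width: 0.0459
```

```bash
python3 - <<'E'
from h import *
rep();c,s=np.cos(np.radians(3.3)),np.sin(np.radians(3.3))
o,_=st(); d=np.array([.603,-.06])-o['ee_pos'][:2]; print('shift after turning to yaw 3.3',(1000*np.array([d@[c,s],d@[s,-c]])).round(1))
E
```

```text
t 56.95 p [ 0.4157 -0.2467  0.0667] rpy [ 1.799e+02 -1.000e-01 -4.900e+00] q [-0.61  0.35  1.86 -0.    0.93 -0.52] F [-0.8  0.5  0.5] w 0.0459
x [ 0.996 -0.085  0.001] y [-0.085 -0.996  0.002] z [ 0.001 -0.003 -1.   ]
shift after turning to yaw 3.3 [ 197.7 -175.6]
```

>>> drive_tool([
  [[0,0,0],[0,0,-15],0.3],
  [[0,0,0],[0,0,-40],0.3],
  [[0,0,0],[0,0,-40],0.3],
  [[0,0,0],[0,0,-40],0.3],
  [[0,0,-8.2],[0,0,0],0.3],
  [[0,0,0],[24.7,-22,0],0.3],
  [[0,0,0],[24.7,-22,0],0.3],
  [[0,0,0],[24.7,-22,0],0.3],
  [[0,0,0],[24.7,-22,0],0.3],
  [[0,0,0],[24.7,-22,0],0.3],
  [[0,0,0],[24.7,-22,0],0.3],
  [[0,0,0],[24.7,-22,0],0.3],
  [[0,0,0],[24.7,-22,0],0.3],
  [[0,0,0],[0,0,0],0.3],
  [[0,0,0],[0,0,0],0.3],
])

```text
time_s: 58.82
ee_pos: [0.6023, -0.0595, 0.2018]
eef_rot: [3.139, -0.001, 0.058]
force: [-0.7, 0.4, -1.0]
grip_width: 0.0461
```

```bash
python3 - <<'E'
from h import *
rep();im=save('wrist','w16.png')
c=im[100:400,230:410,::-1]; c=np.clip(c*1.8,0,255).astype(np.uint8)
a=cv2.resize(c,None,fx=2,fy=2,interpolation=cv2.INTER_CUBIC)
c=im[100:200,290:360,::-1]; c=np.clip(c*2.2,0,255).astype(np.uint8)
b=cv2.resize(c,None,fx=6,fy=6,interpolation=cv2.INTER_CUBIC)
cv2.imwrite('pics/w16c.png',np.hstack([a,b]))
E
```

```text
t 58.83 p [ 0.6023 -0.0595  0.2018] rpy [ 1.798e+02 -1.000e-01  3.300e+00] q [-0.16  0.44  1.38 -0.    1.32 -0.22] F [-0.7  0.4 -1. ] w 0.0461
x [0.998 0.058 0.001] y [ 0.058 -0.998  0.003] z [ 0.001 -0.003 -1.   ]
```

View pics/w16c.png

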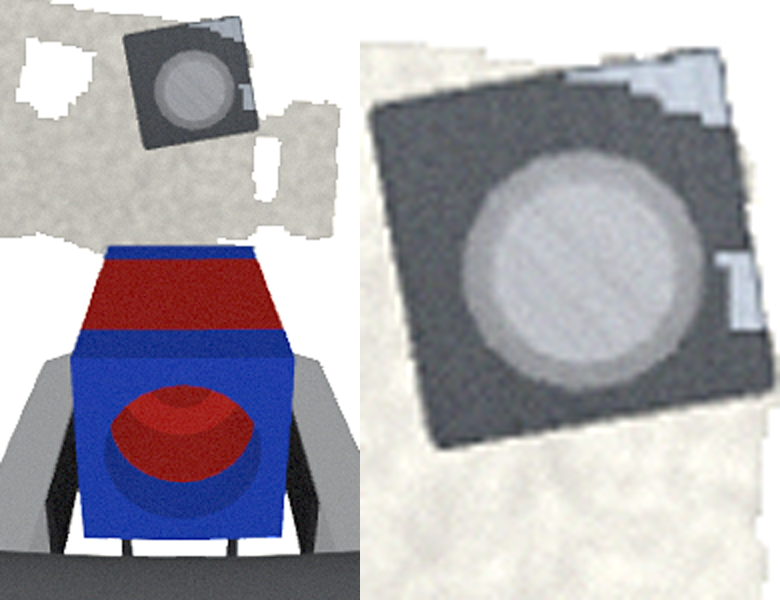

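>>> drive_tool([
  [[0,0,0],[2.4,-34.5,0],0.3],
  [[0,0,0],[2.4,-34.5,0],0.3],
  [[0,0,0],[0,0,0],0.3],
  [[0,0,0],[0,0,0],0.3],
  [[0,0,0],[0,0,15],0.3],
  [[0,0,0],[0,0,15],0.3],
  [[0,0,0],[0,0,6],0.3],
  [[0,0,0],[0,0,4],0.3],
  [[0,0,0],[0,0,4],0.3],
  [[0,0,0],[0,0,4],0.3],
  [[0,0,0],[0,0,0],0.3],
  [[0,0,0],[0,0,0],0.3],
])

```text
time_s: 60.38
ee_pos: [0.6036, 0.0099, 0.1534]
eef_rot: [3.139, -0.001, 0.058]
force: [0.2, 0.1, -0.6]
grip_width: 0.0461
```

>>> drive_tool([
  [[0,0,0],[0,0,4],0.3],
  [[0,0,0],[0,0,4],0.3],
  [[0,0,0],[0,0,4],0.3],
  [[0,0,0],[0,0,4],0.3],
  [[0,0,0],[0,0,4],0.3],
  [[0,0,0],[0,0,4],0.3],
  [[0,0,0],[0,0,4],0.3],
  [[0,0,0],[0,0,0],0.3],
])

```text
time_s: 61.38
ee_pos: [0.6034, 0.0098, 0.1248]
eef_rot: [3.139, -0.0, 0.058]
force: [0.1, 0.8, -0.9]
grip_width: 0.0457
```

>>> drive_tool([
  [[0,0,0],[0,0,2],0.3],
  [[0,0,0],[0,0,2],0.3],
  [[0,0,0],[0,0,2],0.3],
  [[0,0,0],[0,0,1],0.3],
  [[0,0,0],[0,0,0],0.3],
])

```text
time_s: 62.0
ee_pos: [0.6038, 0.0097, 0.1212]
eef_rot: [3.139, -0.003, 0.058]
force: [-14.0, -0.1, 28.1]
grip_width: 0.0459
```

Blue has also stopped with its lower end about 40 mm above the foot. Three stops at the same height is suspicious, so I'll check that a small misalignment isn't causing it. I'll relieve the load and let the sleeve go so it can settle freely on the pin.

>>> drive_tool([
  [[0,0,0],[0,0,-3],0.3],
  [[0,0,0],[0,0,0],0.3],
  [[0,0,0],[0,0,0],0.65],
  [[0,0,0],[0,0,0],0.65],
  [[0,0,0],[0,0,0],0.65],
  [[0,0,0],[0,0,0],0.65],
  [[0,0,0],[0,0,0],0.65],
])

```text
time_s: 62.88
ee_pos: [0.6036, 0.0098, 0.1211]
eef_rot: [3.139, -0.001, 0.058]
force: [0.2, -0.1, -0.2]
grip_width: 0.0611
```

```bash
python3 - <<'E'
from h import *
rep()
im=save('scene','s17.png');im2=save('side','d17.png');w=save('wrist','w17.png')
a=cv2.resize(im[170:300,270:370,::-1],(400,520),interpolation=cv2.INTER_CUBIC)
b=cv2.resize(im2[170:300,270:370,::-1],(400,520),interpolation=cv2.INTER_CUBIC)
cv2.imwrite('pics/s17c.png',np.hstack([a,b]))
E
```

```text
t 62.88 p [0.6036 0.0098 0.1211] rpy [ 1.798e+02 -1.000e-01  3.300e+00] q [-0.04  0.51  1.47 -0.    1.16 -0.1 ] F [ 0.2 -0.1 -0.2] w 0.0611
x [0.998 0.058 0.001] y [ 0.058 -0.998  0.003] z [ 0.001 -0.003 -1.   ]
```

View pics/s17c.png

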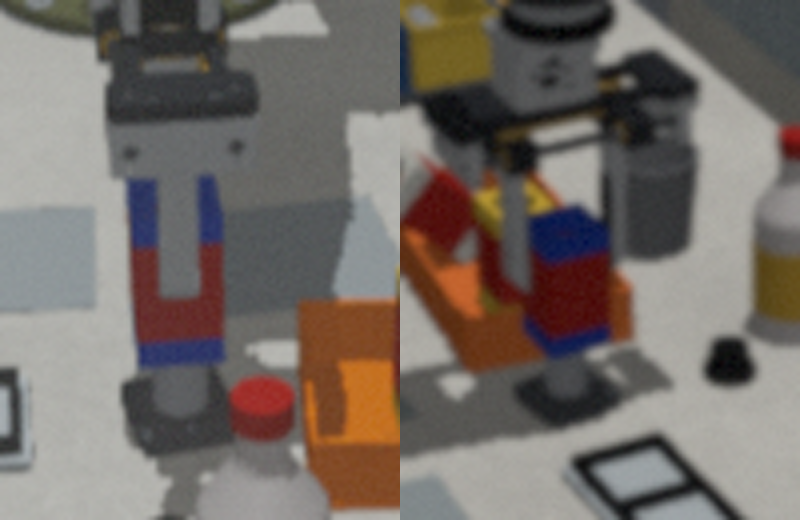

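View pics/w17.png

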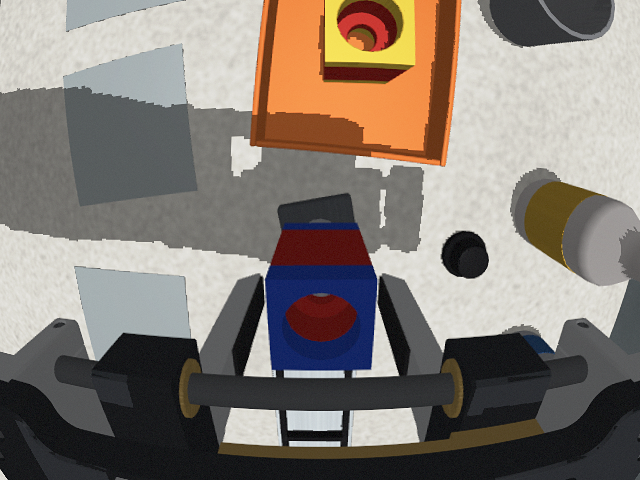

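Freed of the gripper, blue stays with its lower end about 40 mm up, and its throat is visible in the wrist view. It is a true reject. The white sleeve in the bin looks tilted in the side view, so I'll check that.

```bash
python3 - <<'E'
import cv2
s=cv2.imread('pics/s17.png');d=cv2.imread('pics/d17.png')
cv2.imwrite('pics/a.png',cv2.resize(s[180:310,330:500],None,fx=4,fy=4,interpolation=cv2.INTER_CUBIC))
cv2.imwrite('pics/b.png',cv2.resize(d[180:290,220:350],None,fx=5,fy=5,interpolation=cv2.INTER_CUBIC))
E
```

```text
(no output)
```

View pics/a.png

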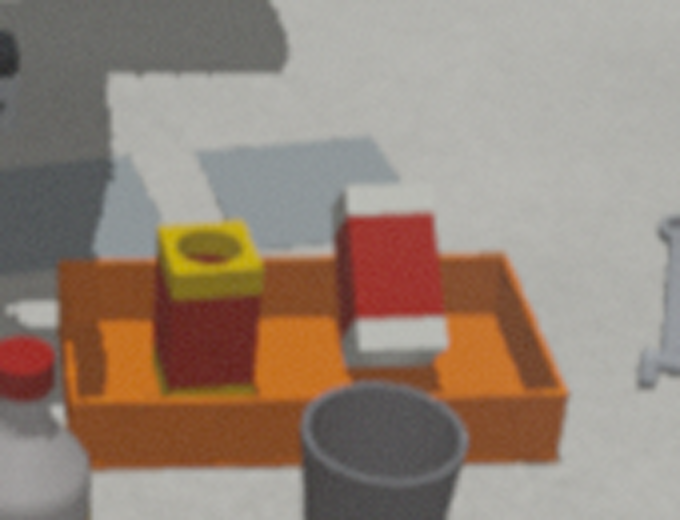

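View pics/b.png

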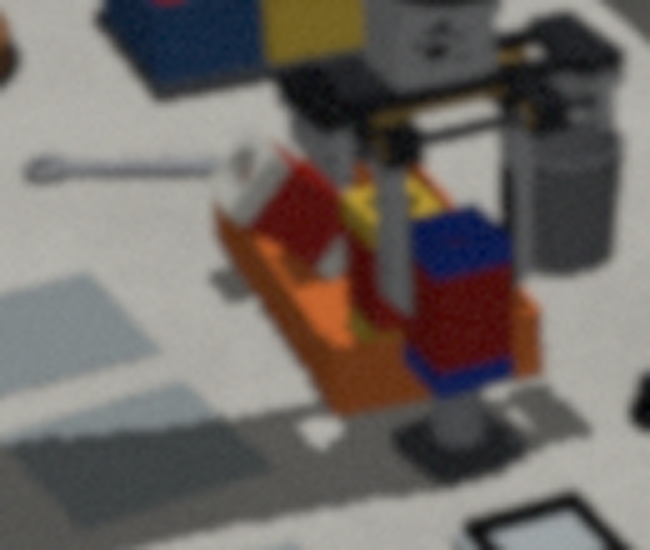

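The white sleeve has been knocked in the bin and now leans on the bin's near wall. I'll leave blue resting on the pin, put white right first, then bin blue.

>>> drive_tool([
  [[0,0,0],[0,0,-20],0.7],
  [[0,0,0],[0,0,-40],0.8],
  [[0,0,0],[0,0,-50],1],
  [[0,0,0],[0,0,-20],1],
  [[0,0,0],[-0.8,-45,0],1],
  [[0,0,0],[-0.8,-45,0],1],
  [[0,0,0],[-0.8,-45,0],1],
  [[0,0,0],[-0.8,-45,0],1],
  [[0,0,0],[0,0,0],1],
  [[0,0,0],[0,0,0],1],
])

```text
time_s: 64.28
ee_pos: [0.5898, 0.1891, 0.2506]
eef_rot: [3.139, -0.001, 0.058]
force: [0.9, -0.3, 0.3]
grip_width: 0.0939
```

```bash
python3 - <<'E'
from h import *
rep();im=save('wrist','w18.png');s=save('scene','s18.png');d=save('side','d18.png')
cv2.imwrite('pics/w18c.png',cv2.resize(im[40:300,200:440,::-1],None,fx=2.3,fy=2.3,interpolation=cv2.INTER_CUBIC))
cv2.imwrite('pics/d18c.png',cv2.resize(d[180:290,220:350,::-1],None,fx=5,fy=5,interpolation=cv2.INTER_CUBIC))
E
```

```text
t 64.28 p [0.5898 0.1891 0.2506] rpy [179.8  -0.    3.3] q [ 0.25  0.44  1.27 -0.    1.44  0.19] F [ 0.9 -0.3  0.3] w 0.0939
x [0.998 0.058 0.001] y [ 0.058 -0.998  0.003] z [ 0.001 -0.003 -1.   ]
```

View pics/w18.png

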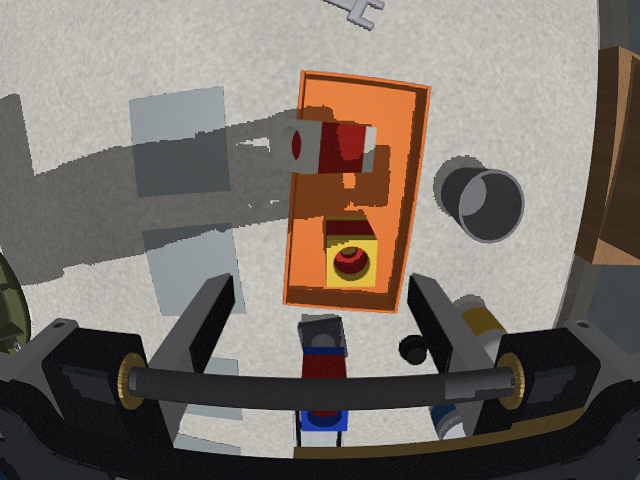

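View pics/w18c.png

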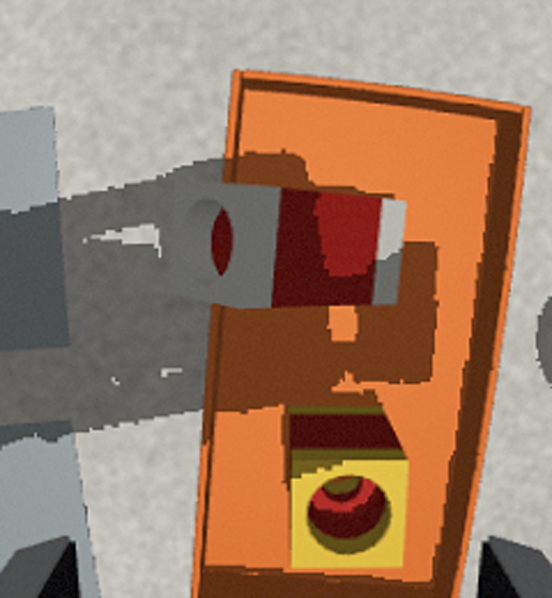

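View pics/d18c.png

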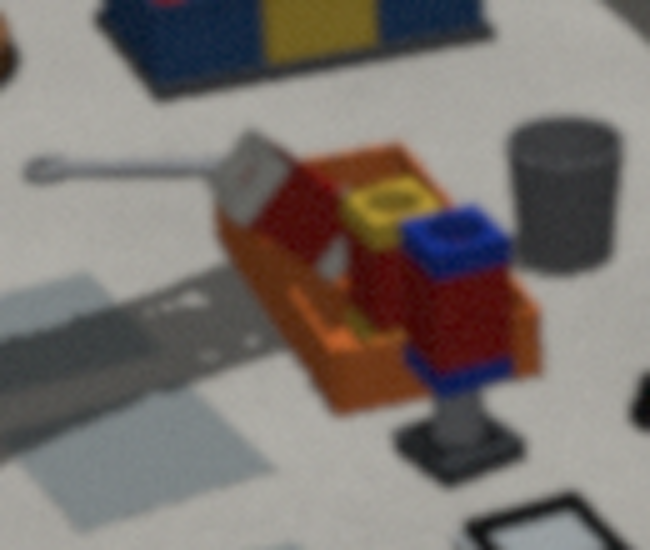

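```bash
python3 - <<'E'
import cv2,numpy as np
im=cv2.imread('pics/w18.png')[105:185,262:392]
im=np.clip(255*(im/255.)**.5,0,255).astype(np.uint8)
cv2.imwrite('pics/e.png',cv2.resize(im,None,fx=6,fy=6,interpolation=cv2.INTER_CUBIC))
E
```

```text
(no output)
```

View pics/e.png

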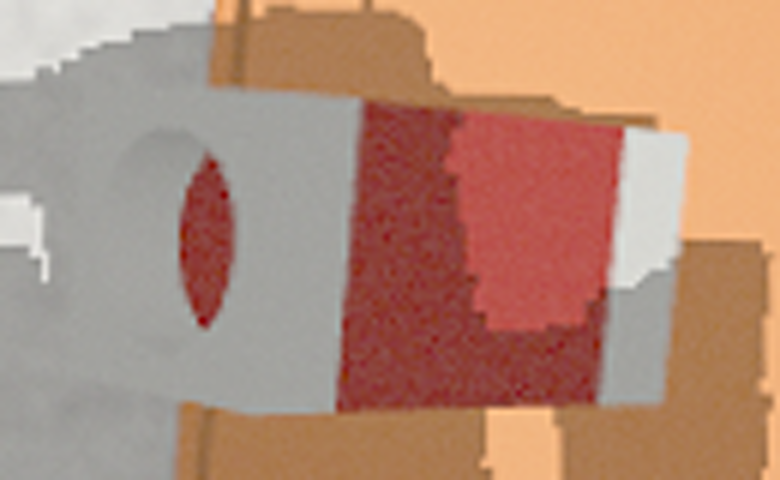

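```bash
cat > fitw.py <<'E'
from h import *
from scipy.optimize import least_squares
c=ctrl.calibration('wrist')
px=np.array([(362,98),(337,411),(623,127),(600,404),(688,135),(665,404),(252,413)],float)/6+[262,105]
# local: sleeve z=axis (up towards -x), local x = normal of visible upper side, local y
loc=np.array([(23,23,29),(23,-23,29),(23,23,-29),(23,-23,-29),(23,23,-45),(23,-23,-45),(23,-23,45)])*1e-3
def pose(p):
    # tilt th: axis = (-sin th,0,cos th); visible side normal=(cos th,0,sin th); then small rotvec
    th=p[3]; A=np.array([[np.cos(th),0,-np.sin(th)],[0,1,0],[np.sin(th),0,np.cos(th)]])
    return R.from_rotvec([p[5],0,p[4]]).as_matrix()@A
def P(p,l): return l@pose(p).T+p[:3]
f=lambda p:(proj('wrist',P(p,loc),c)-px).ravel()
r=least_squares(f,[.58,.264,.06,.8,0,0]); p=r.x
print(p.round(4),np.degrees(p[3:]).round(1)); print(f(p).reshape(-1,2).round(1).tolist())
cor=np.array([(a,b,d) for a in(-23,23) for b in (-23,23) for d in (-45,45)])*1e-3
print(np.c_[cor*1000,P(p,cor).round(4)*1000])
E
python3 fitw.py
```

```text
[0.58  0.264 0.06  0.8   0.    0.   ] [45.8  0.   0. ]
[[-13.0, -13.7], [-11.9, -11.9], [-11.2, -13.6], [-10.7, -12.0], [-11.5, -13.6], [-10.9, -12.2], [-12.2, -11.7]]
[[-23.  -23.  -45.  596.3 241.   12.1]
 [-23.  -23.   45.  531.7 241.   74.9]
 [-23.   23.  -45.  596.3 287.   12.1]
 [-23.   23.   45.  531.7 287.   74.9]
 [ 23.  -23.  -45.  628.3 241.   45.1]
 [ 23.  -23.   45.  563.7 241.  107.9]
 [ 23.   23.  -45.  628.3 287.   45.1]
 [ 23.   23.   45.  563.7 287.  107.9]]
```

```bash
sed -i 's/\.round(1)$//; s/\.round(1)\(  *\|$\)//' h.py; sed -i '/return np.c_/s/\.round(1)//' h.py; python3 fitw.py
```

```text
[ 0.5926  0.2525  0.0496  0.8427 -0.0154 -0.0123] [48.3 -0.9 -0.7]
[[-0.3, 0.0], [0.0, -0.1], [0.4, 0.0], [0.1, 0.1], [-0.1, -0.0], [-0.3, -0.0], [0.2, 0.0]]
[[-23.  -23.  -45.  610.5 228.7   2.7]
 [-23.  -23.   45.  543.3 230.4  62.6]
 [-23.   23.  -45.  611.2 274.7   2.2]
 [-23.   23.   45.  544.  276.4  62.1]
 [ 23.  -23.  -45.  641.1 228.6  37.1]
 [ 23.  -23.   45.  573.9 230.4  97. ]
 [ 23.   23.  -45.  641.8 274.6  36.5]
 [ 23.   23.   45.  574.6 276.4  96.4]]
```

>>> drive_tool([
  [[0,0,-9.5],[0,0,0],1],
  [[0,0,-9.5],[0,0,0],1],
  [[0,0,-9.5],[0,0,0],1],
  [[0,0,-9.5],[0,0,0],1],
  [[0,0,-9.5],[0,0,0],1],
  [[0,0,-9.5],[0,0,0],1],
  [[0,0,-9.5],[0,0,0],1],
  [[0,0,-9.5],[0,0,0],1],
  [[0,0,-9.5],[0,0,0],1],
  [[-9.7,0,0],[0,0,0],1],
  [[-9.7,0,0],[0,0,0],1],
  [[-9.7,0,0],[0,0,0],1],
  [[-9.7,0,0],[0,0,0],1],
  [[-9.6,0,0],[0,0,0],1],
  [[0,0,0],[0,0,0],1],
  [[0,0,0],[0,0,0],1],
])

```text
time_s: 66.42
ee_pos: [0.5913, 0.1872, 0.2516]
eef_rot: [2.324, 0.007, 1.542]
force: [0.1, -0.4, 0.6]
grip_width: 0.0941
```

```bash
python3 - <<'E'
from h import *
rep()
print(to([.5792,.2525,.0625]))
save('side','d19.png')
E
```

```text
t 66.42 p [0.5913 0.1872 0.2516] rpy [133.2   0.4  88.3] q [ 0.36  0.13  1.85 -0.67  0.47 -0.69] F [ 0.1 -0.4  0.6] w 0.0941
x [ 0.029  1.    -0.007] y [ 0.684 -0.015  0.729] z [ 0.729 -0.026 -0.684]
[  66.12370516 -147.15283885  118.8284327 ]
```

View pics/d19.png

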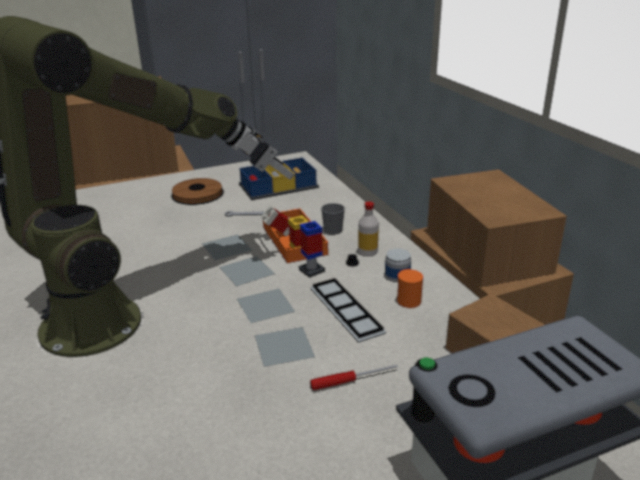

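>>> drive_tool([
  [[7.5,0,0],[0,0,0],1],
  [[7.5,0,0],[0,0,0],1],
  [[7.5,0,0],[0,0,0],1],
  [[0,0,0],[0,0,0],1],
  [[0,0,0],[0,0,0],1],
])

```text
time_s: 67.1
ee_pos: [0.5907, 0.1876, 0.2504]
eef_rot: [2.714, 0.007, 1.543]
force: [0.3, -0.4, 0.7]
grip_width: 0.0942
```

```bash
python3 - <<'E'
from h import *
rep()
o,Rm=st()
Rd=R.from_euler('xyz',[155.5,0,89.1],degrees=True).as_matrix()
print('turn',np.degrees(R.from_matrix(Rm.T@Rd).as_rotvec()).round(1))
g=np.array([.5777,.2525,.0635]); print(to(g+.002*Rm[:,2]))
E
```

```text
t 67.1 p [0.5907 0.1876 0.2504] rpy [155.5   0.4  88.4] q [ 0.31  0.23  1.59 -0.18  0.92 -1.16] F [ 0.3 -0.4  0.7] w 0.0942
x [ 0.028  1.    -0.007] y [ 0.91  -0.022  0.415] z [ 0.415 -0.017 -0.91 ]
turn [ 0.   0.6 -0.5]
[ 65.74763157 -90.83160422 165.48624982]
```

>>> drive_tool([
  [[0,0.6,-0.5],[0,0,0],1],
  [[0,0,0],[22,-30,0],1],
  [[0,0,0],[22,-30,0],1],
  [[0,0,0],[22,-31,0],1],
  [[0,0,0],[0,0,40],1],
  [[0,0,0],[0,0,40],1],
  [[0,0,0],[0,0,20],1],
  [[0,0,0],[0,0,0],1],
  [[0,0,0],[0,0,0],1],
])

```text
time_s: 68.22
ee_pos: [0.5503, 0.2543, 0.1231]
eef_rot: [2.713, 0.0, 1.556]
force: [-0.3, -0.1, 0.2]
grip_width: 0.0937
```

```bash
python3 - <<'E'
from h import *
rep()
o,Rm=st()
g=np.array([.5777,.2525,.0635]); print(to(g+.002*Rm[:,2]))
save('wrist','w20.png')
E
```

```text
t 68.22 p [0.5503 0.2543 0.1231] rpy [155.5   0.   89.1] q [ 0.45  0.36  1.75 -0.31  0.67 -0.9 ] F [-0.3 -0.1  0.2] w 0.0937
x [ 0.015  1.    -0.   ] y [ 0.91  -0.014  0.415] z [ 0.415 -0.007 -0.91 ]
[-1.4098913   0.22553656 67.63409297]
```

View pics/w20.png

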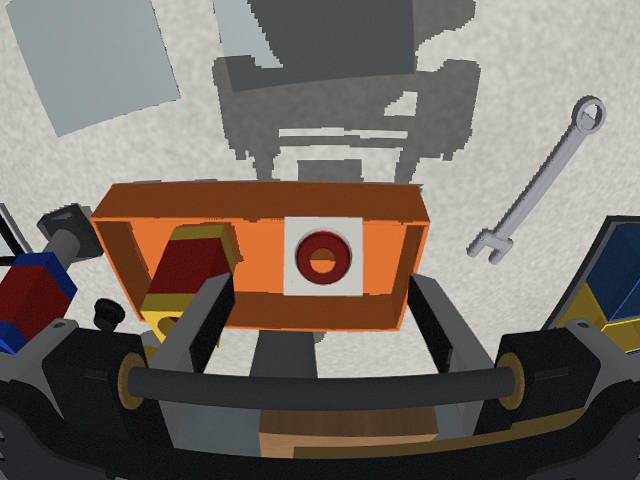

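>>> drive_tool([
  [[0,0,0],[-1.4,0,25],1],
  [[0,0,0],[0,0,25],1],
  [[0,0,0],[0,0,17],1],
  [[0,0,0],[0,0,0],1],
  [[0,0,0],[0,0,0],0.3],
  [[0,0,0],[0,0,0],0.3],
  [[0,0,0],[0,0,0],0.3],
  [[0,0,0],[0,0,0],0.3],
  [[0,0,0],[0,0,0],0.3],
  [[0,0,0],[0,0,0],0.3],
  [[0,0,0],[0,0,0],0.3],
  [[0,0,0],[0,0,0],0.3],
])

```text
time_s: 69.78
ee_pos: [0.5781, 0.2523, 0.0612]
eef_rot: [2.715, 0.001, 1.555]
force: [-0.4, 0.2, 0.5]
grip_width: 0.0458
```

```bash
python3 - <<'E'
from h import *
rep()
E
```

```text
t 69.78 p [0.5781 0.2523 0.0612] rpy [155.5   0.   89.1] q [ 0.42  0.5   1.72 -0.34  0.56 -0.88] F [-0.4  0.2  0.5] w 0.0458
x [ 0.016  1.    -0.001] y [ 0.91  -0.014  0.414] z [ 0.414 -0.007 -0.91 ]
```

>>> drive_tool([
  [[0,0,0],[0,6,-13],0.3],
  [[0,0,0],[0,14,-30],0.3],
  [[0,0,0],[0,14,-30],0.3],
  [[0,0,0],[0,0,0],0.3],
  [[9.7,0,0],[0,0,0],0.3],
  [[9.7,0,0],[0,0,0],0.3],
  [[9.7,0,0],[0,0,0],0.3],
  [[9.6,0,0],[0,0,0],0.3],
  [[9.6,0,0],[0,0,0],0.3],
  [[0,0,0],[0,0,0],0.3],
  [[0,0,0],[0,0,0],0.3],
])

```text
time_s: 71.15
ee_pos: [0.5786, 0.2524, 0.1411]
eef_rot: [-2.728, 0.001, 1.555]
force: [-0.3, -0.5, 0.0]
grip_width: 0.0456
```

```bash
python3 - <<'E'
from h import *
rep();print(to([.622,.28,.14]))
w=save('wrist','w21.png');s=save('scene','s21.png');d=save('side','d21.png')
a=cv2.resize(s[150:310,330:500,::-1],None,fx=2.3,fy=2.3);b=cv2.resize(d[150:310,200:370,::-1],None,fx=2.3,fy=2.3)
cv2.imwrite('pics/s21c.png',np.hstack([a,b]))
E
```

```text
t 71.15 p [0.5786 0.2524 0.1411] rpy [-1.563e+02  1.000e-01  8.910e+01] q [ 0.3   0.79  1.03  0.13  1.72 -1.26] F [-0.3 -0.5  0. ] w 0.0456
x [ 0.016  1.    -0.001] y [ 0.915 -0.015 -0.402] z [-0.402  0.005 -0.916]
[ 28.32264107  39.72447076 -16.34028363]
```

View pics/s21c.png

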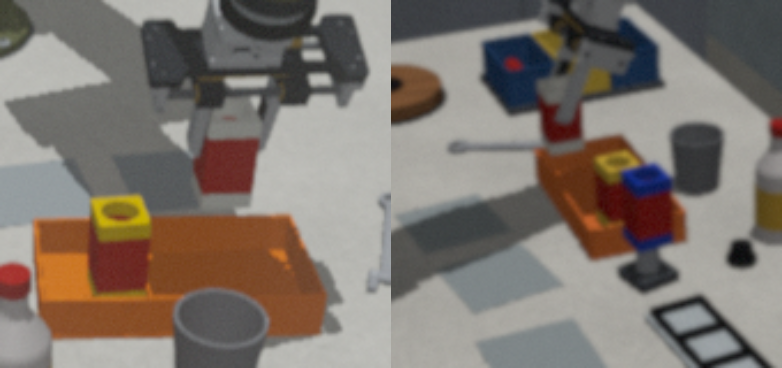

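>>> drive_tool([
  [[0,0,0],[14,20,-8],0.3],
  [[0,0,0],[14,20,-8],0.3],
  [[0,0,0],[0,0,0],0.3],
  [[0,0,0],[0,9,20.6],0.3],
  [[0,0,0],[0,9,20.6],0.3],
  [[0,0,0],[0,7,16],0.3],
  [[0,0,0],[0,2,4.6],0.3],
  [[0,0,0],[0,0,0],0.3],
  [[0,0,0],[0,0,0],0.3],
])

```text
time_s: 72.42
ee_pos: [0.6223, 0.2797, 0.0735]
eef_rot: [-2.727, 0.001, 1.555]
force: [-0.4, -0.1, -1.1]
grip_width: 0.046
```

>>> drive_tool([
  [[0,0,0],[0,0.8,1.8],0.3],
  [[0,0,0],[0,0,0],0.3],
  [[0,0,0],[0,0,0],0.3],
])

```text
time_s: 72.8
ee_pos: [0.622, 0.2795, 0.0707]
eef_rot: [-2.726, 0.001, 1.555]
force: [-0.0, 0.8, -1.6]
grip_width: 0.046
```

>>> drive_tool([
  [[0,0,0],[0,0.4,0.9],0.3],
  [[0,0,0],[0,0,0],0.3],
  [[0,0,0],[0,0,0],0.3],
])

```text
time_s: 73.18
ee_pos: [0.622, 0.2796, 0.0696]
eef_rot: [-2.725, 0.001, 1.555]
force: [-0.8, -0.3, -1.9]
grip_width: 0.0461
```

>>> drive_tool([
  [[0,0,0],[0,0.6,1.4],0.3],
  [[0,0,0],[0,0,0],0.3],
  [[0,0,0],[0,0,0],0.3],
])

```text
time_s: 73.55
ee_pos: [0.622, 0.2795, 0.0681]
eef_rot: [-2.725, 0.001, 1.555]
force: [0.2, 0.5, -0.7]
grip_width: 0.0456
```

>>> drive_tool([
  [[0,0,0],[0,0.4,0.9],0.3],
  [[0,0,0],[0,0,0],0.3],
  [[0,0,0],[0,0,0],0.3],
])

```text
time_s: 73.92
ee_pos: [0.622, 0.2795, 0.0672]
eef_rot: [-2.726, 0.001, 1.555]
force: [-0.4, -0.3, -0.7]
grip_width: 0.0455
```

>>> drive_tool([
  [[0,0,0],[0,0.4,0.9],0.3],
  [[0,0,0],[0,0,0],0.3],
  [[0,0,0],[0,0,0],0.3],
])

```text
time_s: 74.3
ee_pos: [0.622, 0.2795, 0.0662]
eef_rot: [-2.725, 0.001, 1.555]
force: [0.5, -0.7, -1.2]
grip_width: 0.0458
```

>>> drive_tool([
  [[0,0,0],[0,0.4,0.9],0.3],
  [[0,0,0],[0,0,0],0.3],
  [[0,0,0],[0,0,0],0.3],
])

```text
time_s: 74.68
ee_pos: [0.6221, 0.2795, 0.0658]
eef_rot: [-2.726, 0.001, 1.555]
force: [-1.7, -1.1, 5.6]
grip_width: 0.0456
```

>>> drive_tool([
  [[0,0,0],[0,0,0],0.65],
  [[0,0,0],[0,0,0],0.65],
  [[0,0,0],[0,0,0],0.65],
  [[0,0,0],[0,0,0],0.65],
  [[0,0,0],[0,-4,-10],0.65],
  [[0,0,0],[0,-12,-27],0.65],
  [[0,0,0],[0,-18,-41],0.65],
  [[0,0,0],[0,-18,-41],0.8],
  [[-8,0,0],[0,0,0],1],
  [[-8,0,0],[0,0,0],1],
  [[-7.8,0,0],[0,0,0],1],
  [[0,0,0],[0,0,0],1],
  [[0,0,0],[0,0,0],1],
])

```text
time_s: 76.3
ee_pos: [0.6228, 0.2796, 0.1956]
eef_rot: [-3.139, 0.001, 1.555]
force: [-0.1, -1.1, 0.8]
grip_width: 0.0942
```

>>> drive_tool([
  [[0,0,9.5],[0,0,0],1],
  [[0,0,9.5],[0,0,0],1],
  [[0,0,9.5],[0,0,0],1],
  [[0,0,9.5],[0,0,0],1],
  [[0,0,9.5],[0,0,0],1],
  [[0,0,9.5],[0,0,0],1],
  [[0,0,9.5],[0,0,0],1],
  [[0,0,9.5],[0,0,0],1],
  [[0,0,9.5],[0,0,0],1],
  [[0,0,0],[0,0,-15],1],
  [[0,0,0],[0,0,0],1],
  [[0,0,0],[0,0,0],1],
])

```text
time_s: 77.8
ee_pos: [0.6227, 0.2796, 0.2101]
eef_rot: [3.141, 0.001, 0.065]
force: [0.4, -0.5, 0.3]
grip_width: 0.0937
```

```bash
python3 - <<'E'
from h import *
rep();print(to([.6036,-.055,.24]))
w=save('wrist','w22.png');s=save('scene','s22.png');d=save('side','d22.png')
a=cv2.resize(s[150:310,330:500,::-1],None,fx=2.3,fy=2.3);b=cv2.resize(d[150:310,200:370,::-1],None,fx=2.3,fy=2.3)
cv2.imwrite('pics/s22c.png',np.hstack([a,b]))
E
```

```text
t 77.8 p [0.6227 0.2796 0.2101] rpy [1.799e+02 1.000e-01 3.700e+00] q [ 0.37  0.62  1.1  -0.    1.43  0.3 ] F [ 0.4 -0.5  0.3] w 0.0937
x [ 0.998  0.065 -0.001] y [ 0.065 -0.998  0.001] z [-0.001 -0.001 -1.   ]
[-40.75887671 332.70579186 -29.56767528]
```

View pics/s22c.png

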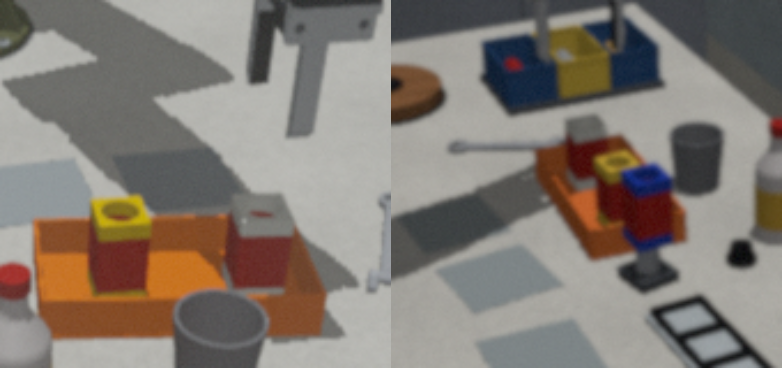

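White is upright in the bin again, next to yellow. Now back to blue on the pin.

>>> drive_tool([
  [[0,0,0.4],[0,0,-30],1],
  [[0,0,0],[-4.6,33.5,0],1],
  [[0,0,0],[-4.6,33.5,0],1],
  [[0,0,0],[-4.6,33.5,0],1],
  [[0,0,0],[-4.6,33.5,0],1],
  [[0,0,0],[-4.6,33.5,0],1],
  [[0,0,0],[-4.6,33.5,0],1],
  [[0,0,0],[-4.6,33.5,0],1],
  [[0,0,0],[-4.6,33.5,0],1],
  [[0,0,0],[0,0,0],1],
  [[0,0,0],[0,0,0],1],
])

```text
time_s: 79.32
ee_pos: [0.6008, 0.0106, 0.2403]
eef_rot: [3.141, 0.001, 0.056]
force: [-0.1, 0.1, -0.1]
grip_width: 0.0942
```

```bash
python3 - <<'E'
from h import *
rep();print(to([.6036,.0098,.121]))
w=save('wrist','w23.png')
E
```

```text
t 79.33 p [0.6008 0.0106 0.2403] rpy [1.8e+02 1.0e-01 3.2e+00] q [-0.04  0.4   1.34 -0.    1.4  -0.1 ] F [-0.1  0.1 -0.1] w 0.0942
x [ 0.998  0.056 -0.001] y [ 0.056 -0.998  0.001] z [-0.001 -0.001 -1.   ]
[  2.85382904   0.81967432 119.29315895]
```

View pics/w23.png

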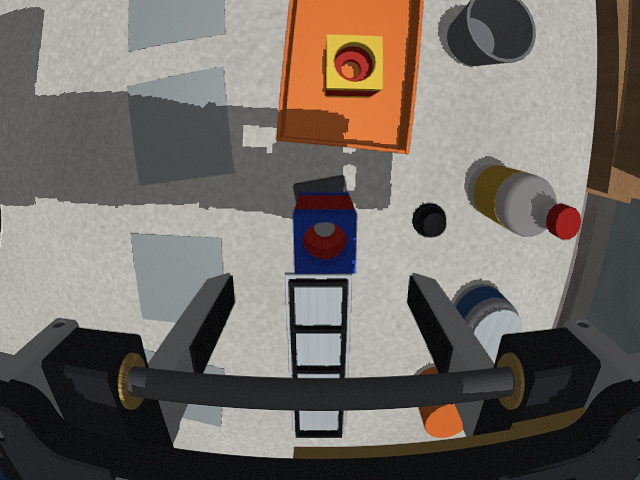

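>>> drive_tool([
  [[0,0,0],[2.8,0.8,30],1],
  [[0,0,0],[0,0,40],1],
  [[0,0,0],[0,0,35],1],
  [[0,0,0],[0,0,14],1],
  [[0,0,0],[0,0,0],1],
  [[0,0,0],[0,0,0],0.3],
  [[0,0,0],[0,0,0],0.3],
  [[0,0,0],[0,0,0],0.3],
  [[0,0,0],[0,0,0],0.3],
  [[0,0,0],[0,0,0],0.3],
  [[0,0,0],[0,0,0],0.3],
  [[0,0,0],[0,0,0],0.3],
  [[0,0,0],[0,0,2],0.3],
  [[0,0,0],[0,0,1],0.3],
  [[0,0,0],[0,0,0],0.3],
])

```text
time_s: 81.25
ee_pos: [0.6037, 0.0092, 0.1211]
eef_rot: [3.14, -0.001, 0.056]
force: [-12.2, 0.5, 26.8]
grip_width: 0.0457
```

>>> drive_tool([
  [[0,0,0],[0,0,-6],0.3],
  [[0,0,0],[0,0,-25],0.3],
  [[0,0,0],[0,0,-43],0.3],
  [[0,0,0],[0,0,0],0.3],
  [[0,0,0],[4,-29.2,0],0.3],
  [[0,0,0],[4,-29.2,0],0.3],
  [[0,0,0],[4,-29.2,0],0.3],
  [[0,0,0],[4,-29.2,0],0.3],
  [[0,0,0],[4,-29.2,0],0.3],
  [[0,0,0],[4,-29.2,0],0.3],
  [[0,0,0],[4,-29.2,0],0.3],
  [[0,0,0],[0,0,0],0.3],
  [[0,0,0],[0,0,0],0.3],
])

```text
time_s: 82.88
ee_pos: [0.6199, 0.2144, 0.1911]
eef_rot: [3.14, 0.002, 0.056]
force: [0.5, -0.5, -0.5]
grip_width: 0.0456
```

```bash
python3 - <<'E'
from h import *
rep()
s=save('scene','s24.png');d=save('side','d24.png')
a=cv2.resize(s[150:310,330:500,::-1],None,fx=2.3,fy=2.3);b=cv2.resize(d[150:310,200:370,::-1],None,fx=2.3,fy=2.3)
cv2.imwrite('pics/s24c.png',np.hstack([a,b]))
E
```

```text
t 82.88 p [0.6199 0.2144 0.1911] rpy [1.799e+02 1.000e-01 3.200e+00] q [ 0.28  0.56  1.22 -0.    1.36  0.22] F [ 0.5 -0.5 -0.5] w 0.0456
x [ 0.998  0.056 -0.002] y [ 0.056 -0.998  0.001] z [-0.002 -0.002 -1.   ]
```

View pics/s24c.png

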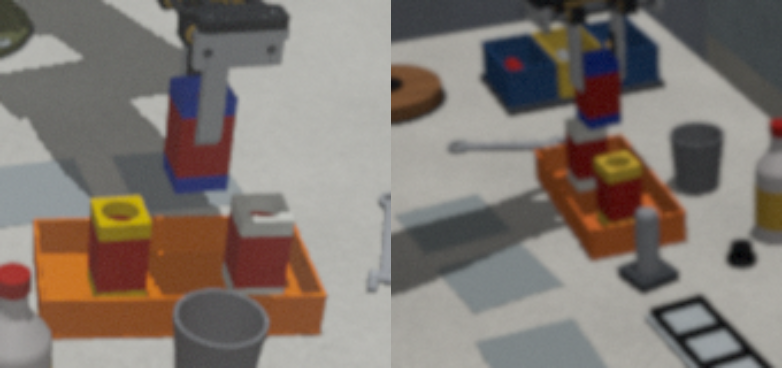

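>>> drive_tool([
  [[0,0,0],[0,0,25],0.3],
  [[0,0,0],[0,0,35],0.3],
  [[0,0,0],[0,0,30],0.3],
  [[0,0,0],[0,0,15],0.3],
  [[0,0,0],[0,0,8],0.3],
  [[0,0,0],[0,0,3],0.3],
  [[0,0,0],[0,0,2],0.3],
  [[0,0,0],[0,0,1.5],0.3],
  [[0,0,0],[0,0,0],0.3],
  [[0,0,0],[0,0,0],0.3],
])

```text
time_s: 84.22
ee_pos: [0.6201, 0.2149, 0.0728]
eef_rot: [3.141, 0.001, 0.056]
force: [-0.1, -0.9, -0.9]
grip_width: 0.0457
```

>>> drive_tool([
  [[0,0,0],[0,0,1.5],0.3],
  [[0,0,0],[0,0,0],0.3],
  [[0,0,0],[0,0,0],0.3],
])

```text
time_s: 84.6
ee_pos: [0.62, 0.2149, 0.0711]
eef_rot: [3.141, 0.001, 0.056]
force: [-0.2, 0.4, -2.3]
grip_width: 0.0454
```

>>> drive_tool([
  [[0,0,0],[0,0,1.2],0.3],
  [[0,0,0],[0,0,0],0.3],
  [[0,0,0],[0,0,0],0.3],
])

```text
time_s: 84.98
ee_pos: [0.6202, 0.215, 0.0704]
eef_rot: [3.141, 0.0, 0.056]
force: [-1.7, -0.2, 4.9]
grip_width: 0.0457
```

>>> drive_tool([
  [[0,0,0],[0,0,1],0.3],
  [[0,0,0],[0,0,0],0.3],
  [[0,0,0],[0,0,0],0.3],
])

```text
time_s: 85.35
ee_pos: [0.6202, 0.215, 0.0704]
eef_rot: [3.141, 0.0, 0.056]
force: [-6.5, -2.5, 15.0]
grip_width: 0.0462
```

>>> drive_tool([
  [[0,0,0],[0,0,-1],0.7],
  [[0,0,0],[0,0,0],0.8],
  [[0,0,0],[0,0,0],0.8],
  [[0,0,0],[0,0,0],0.8],
  [[0,0,0],[0,0,-20],0.8],
  [[0,0,0],[0,0,-40],0.9],
  [[0,0,0],[0,0,-45],1],
  [[0,0,0],[0,0,-45],1],
  [[0,0,0],[0,35,0],1],
  [[0,0,0],[0,35,0],1],
  [[0,0,0],[-30,0,0],1],
  [[0,0,0],[0,0,0],1],
  [[0,0,0],[0,0,0],1],
])

```text
time_s: 86.98
ee_pos: [0.5946, 0.1437, 0.2212]
eef_rot: [3.141, -0.001, 0.056]
force: [0.1, 0.2, -0.1]
grip_width: 0.0937
```

```bash
python3 - <<'E'
from h import *
rep()
w=save('wrist','w25.png');s=save('scene','s25.png');d=save('side','d25.png')
E
```

```text
t 86.97 p [0.5946 0.1437 0.2212] rpy [180.   -0.    3.2] q [ 0.18  0.44  1.33 -0.    1.37  0.12] F [ 0.1  0.2 -0.1] w 0.0937
x [0.998 0.056 0.001] y [ 0.056 -0.998  0.001] z [ 0.001 -0.001 -1.   ]
```

View pics/w25.png

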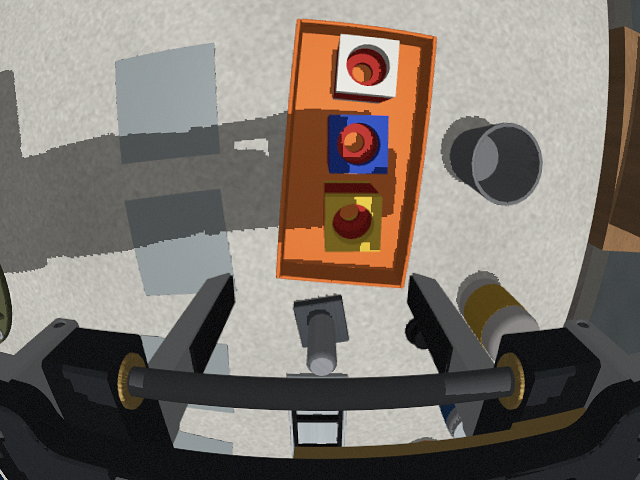

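View pics/s25.png

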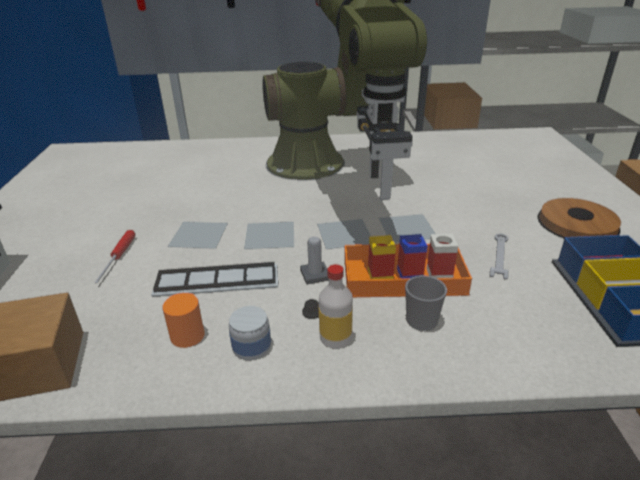

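View pics/d25.png

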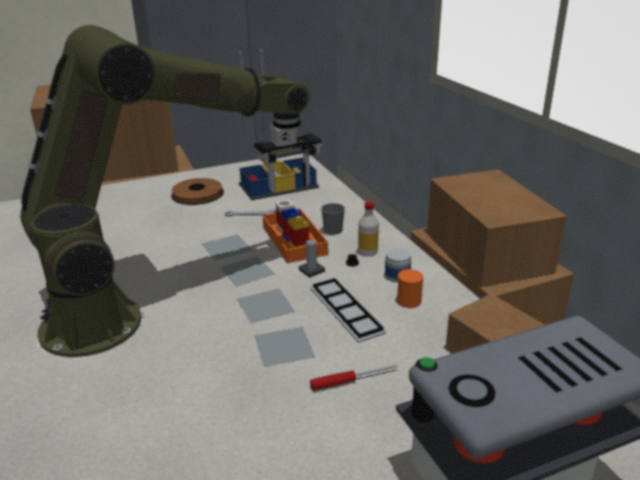

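All three sleeves stand in the bin, at (367,66), (358,144) and (352,218) in the wrist view, with a narrow throat visible in each bore. The other objects look unmoved, so I'm handing in.

```bash
python3 - <<'E'
from h import *
print(ctrl.hand_in()); rep()
E
```

```text
the job is handed in; nothing more can be done
None
the job is handed in; nothing more can be done
```

I tried the three sleeves present on the pin in the order white, yellow, blue, and all three stuck half-way, so all three are in the reject bin and no bay on the stage is used. Green was missing. The job was handed in at about 87 s.

- **Pin test:** each sleeve stopped with its lower end about 40 mm above the foot. White stopped under 29 N and yellow under 40 N. Three stops at the same height looked suspicious, so I tested blue further. It stayed up when I let go of it, and stopped again when I pressed a second time (28 N, then 27 N).
- **Righting:** white and blue started toppled. I stood each upright on its sheet and took a fresh grip before its test.
- **Mishap mended:** white was knocked over in the bin and leaned on its wall while I was testing blue. I picked it up and stood it upright again before putting blue in.
- **Last checks:** the final pictures show all three sleeves upright in the bin, a narrow throat visible in each bore, and the gripper clear of everything. The pin, the stage and the other things on the bench look as they did at the start. I checked those by eye, not by measurement.

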